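# Refit the rest plate on the bench stripping machine

### The job

Put the loose rest plate (the steel plate with the round hole and the square grip block) back on the blue machine: slide it along the bed between the side rails, turned-up nose first and grip block last, under the visor and the bridge, until its hole drops over the bed's pin and it lies flat on the bed. Slide it gently: the pin's clamped position is the machine's length setting and must not be shifted. Let go of the plate, and leave the blank plate and the other things on the bench where they are.

Things in the scene. Friction and masses are not known exactly. Their poses are not given: they have to be found in the camera images.
- pin_zone (a point): point on the centre line of the blue machine's flat bed, 25 mm above the table. x runs along the bed, from the open mouth into the machine; z up. The steel pin (11 mm across, 7.5 mm high, bevelled top) stands at y = 0, set anywhere from x = -14 to +20 mm, not reported: find it by touch (or by sight). The bed runs from x = -175 to +85 mm and is 84 mm wide.
- pin (a joint): how far the pin has been shifted along the bed from its setting (m, 0 at the start, positive into the machine). Its slide is clamped only by friction: it stands fast below about 18 N and slips when pushed harder. More than 2 mm either way spoils the setting.
- bed_mouth (a point): point on the bed's centre line 148 mm before pin_zone (same axes), where the side rails begin. The rails are 8 mm high: 70 mm apart here, narrowing to 59 mm (inner faces) over the first 48 mm, then straight and 59 mm apart to 80 mm beyond pin_zone.
- bridge (a point): underside centre of the blue bridge across the bed, 48 mm above the bed; 32 mm deep in x (54 to 22 mm before pin_zone), with legs outside the rails (inner faces 84 mm apart) and a motor on top, up to 159 mm above the bed. The plate passes beneath; the pin lies beyond it.
- visor_low (a point): middle of the lower edge of the clear visor in a dark frame (140 mm wide, 7 mm thick), 75 mm above the bed and 62 mm before pin_zone. It leans out over the bed towards the mouth, 28 degrees from vertical, up to visor_top. A tool tilted about 40 degrees, fingers pointing down and into the machine (+x), works below it; an upright one hits it.
- visor_top (a point): middle of the visor's upper edge, 205 mm above the bed and 131 mm before pin_zone.
- plate_grip (a point): centre of the upright aluminium grip block, 24 (x) x 22 (y) x 48 mm high, on the loose rest plate; 30 mm above the plate's underside, 13 mm ahead of its rear edge, x to the nose, z up. Flat part of the plate: steel, 150 (x) x 56 (y) x 6 mm, with the block about 0.3 to 0.5 kg. It starts flat on the table, nose roughly towards the machine.
- plate_hole (a point): centre of the plate's round through hole (15.5 mm across) at the underside: 107 mm ahead of plate_grip in the plate's x and 30 mm lower; same axes. Level with pin_zone when the plate is home. Smooth steel: sliding the plate along the bed takes 1 to 5 N, also while it rides up over the pin, sloping a few degrees; once dropped over the pin it stops against it.
- plate_nose (a point): tip of the plate's nose, 55 mm ahead of plate_hole, at the nose's half thickness, 13 mm above the underside of the flat part. The nose is the last 26 mm, as wide as the plate, turned up at 20 degrees so that it climbs onto the pin when slid along the bed.
- blank_plate: bystander: a plain steel plate 140 x 56 x 6 mm like the rest plate but with no hole, flat square ends and a round knob (22 mm across, 30 mm high). Origin under its middle.
- driver: bystander: screwdriver 190 mm long lying on the bench.
- spanner: bystander: steel spanner 170 mm long lying on the bench.
- oiler: bystander: grey oil bottle 48 mm across, 110 mm high, standing. Origin at its foot.
- jar: bystander: clear jar 60 mm across, 70 mm high, standing. Origin at its foot.
- tray: bystander: low open grey tray 120 x 170 x 30 mm. Origin under its middle.
- vblock: bystander: dark steel block 70 x 50 x 40 mm. Origin under its middle.
Mind the look-alikes: they are no part of the job. What is shaped like the part that bears plate_grip but brown or yellow is not meant.

How it is judged:
By the outcome, as a careful person would: the job done as asked, in the order asked, and still so for the second after the job is handed in, with the robot touching nothing.
It also fails if it takes over 58 s, if anything falls off the work surface, if the arm or the gripper's body presses on something with over 40 N, if the wrist force passes 120 N, or if a joint passes its speed limit or range.

### The arm

A 7-joint arm with a two-finger parallel gripper is mounted at the origin on the work surface. World frame = base frame: x ahead of the robot, y to its left, z up, the work surface at z = 0. Lengths are in m, angles in rad, forces in N, time in s.
With the tool pointing down it reaches from about 0.425 to 0.925 m from the base axis. Payload 6.8 kg.
Tool frame: the origin (TCP) lies at the centre of the arm's flange, where the gripper is bolted on; the fingertips stand 173 mm ahead of it and the grasp point (between the pads) lies 155 mm ahead of it (r.hold_point_z is the distance from the TCP to the grasp point, in m); z points along the fingers, x is the direction in which the jaws open and shut, and the axes are right-handed (so a half turn about z gives the same grasp; the last joint's range is limited). The gripper opens to 85 mm and grips with 20 to 120 N. Pads are 22 mm wide; open, the fingers measure 114 mm over their backs; the gripper's body (76 mm by 85 mm) begins 54 mm behind the grasp point. The pads swing forward as they close: fully open they stand 13 mm farther back than shut.
Start: joints at [-0.108, 0.477, 0.022, 1.555, -0.011, 1.109, -0.083], TCP at [0.675, 0, 0.405] pointing down, gripper open.
Joint ranges: [-2.96, 2.96], [-0.34, 2.1], [-1.41, 1.46], [0.24, 2.44], [-1.37, 4.51], [0.17, 1.92], [-2.96, 2.96]. Speed limits (rad/s): [2.39, 2.39, 3.14, 3.14, 3.14, 3.14, 3.14].

### API

Orientations are given as a rotation vector (axis times angle).
In Python, from bench import r gives the robot as it stands.
- The arm moves only by the tool apply_moves, never from a script. Its arguments are lists of equal length, an entry for each row: "dp": the shift along the tool's x, y, z scaled (see below), a list of three; "twist": the turn, a rotation vector about the tool's x, y, z scaled (see below), a list of three; "jaw": the closure in counts, from 0 (fully open) to 255 (shut). In form: {"dp": [[x, y, z], ...], "twist": [[rx, ry, rz], ...], "jaw": [jaw, ...]}. A call has 1 to 20 rows; each row shifts and turns the pose as measured when the row begins, along the tool's axes as they then stand; what a row does not reach is not made up. The controller multiplies each number of a shift by 12 cm and each number of a turn by 120 degrees. A row lasts 1/10 s, in which the tool goes at most 50 mm and 8.59 degrees, less where a joint would pass 70% of its speed; a pose out of reach is approached as far as the arm can. A call with a number of a shift or a turn outside -1 to 1 is refused whole. A call with a gripper value outside its range is refused whole. The fingers move at their own pace and stop on an object; "grip_force" is the grip in N (left out, the last holds). Time passes only in rows, so rows that do not move let the fingers close. It gives the time, the measured TCP pose, the force and the opening at its end, in the units of the state.
- r.get_obs(): the state, without advancing time (a new reading comes with each control period).
- r.grab_frame(name): name is "scene" or "side" or "wrist"; returns a dict with "color" (400x640x3 uint8, red, green, blue), "z_map" (400x640 float32, m along the optical axis (not along the pixel's ray), 0 where there is no reading), "intrinsics" (3x3 intrinsics, pixels), "R" (3x3) and "t" (3): a world point X has camera coordinates R X + t; the wrist camera has in their place "hand_eye" (4x4, takes a point from camera to tool coordinates, whose origin is the TCP and whose axes are the tool frame's). Camera axes: x right, y down, z forward; pixel columns grow to the right and rows downward; lengths in m; the calibration is good to about 2 mm. A picture is of the moment at which its call begins: read the wrist's pose just before it.
- r.hand_in(): hands the job in, once; it reports no verdict.
The state is a dict: "clock": time; "joints": joint angles; "qvel": joint speeds; "tau": joint torques, N m; "tcp_pos": TCP position; "orientation": TCP orientation; "contact_force": force on the tool from outside, world axes, zero at the start; "moment": the same for the moment, N m; "grip_width": finger opening in m.
Only numpy, scipy, OpenCV 4.12 (cv2) and the standard library are available. Lean on these libraries where they do the work, as an engineer would, in place of code of your own. Each camera call takes 0.05 s, during which the arm holds its last target.

## Working session

There is one attempt and no reset: what is moved stays moved. The work goes in short steps, Python scripts to look and compute and a tool call to move; the robot and the scene stay as the last step left them, time stands still between calls to the robot, and variables do not carry over. Pictures are saved under pics/ and viewed, and the job is handed in when it is done.

Besides the shell and the picture viewer there is one more tool, called after "Call:" in YAML: its name, and indented under it one key for each argument. apply_moves: Moves the arm, as the interface text tells. Shifts and turns lie within -1 to 1; 1 stands for 12 cm of shift or 120 degrees of turn. Its arguments: {"type":"object","properties":{"dp":{"type":"array"},"twist":{"type":"array"},"jaw":{"type":"array"},"grip_force":{"type":"number"}},"required":["dp","twist","jaw"]}

```bash
ls; mkdir -p pics; cat > h.py <<'E'
import numpy as np, cv2
from bench import r
def snap(n,fn):
    f=r.grab_frame(n); cv2.imwrite('pics/'+fn+'.png',f['color'][:,:,::-1]); np.savez('pics/'+fn+'.npz',**f); return f
E
python3 - <<'E'
from h import *
o=r.get_obs(); print(o)
for n in ('scene','side','wrist'):
    f=snap(n,n+'0'); print(n,f['intrinsics'].tolist(), f.get('R'),f.get('t'),f.get('hand_eye'))
E
```

```text
pics
{'clock': 0.0, 'joints': array([-0.1081039 ,  0.47781994,  0.02232346,  1.55646554, -0.0114794 ,
        1.1093286 , -0.0831151 ]), 'qvel': array([ 0.00135685, -0.00145512,  0.00011882,  0.00121842, -0.00069888,
       -0.00015577,  0.00156828]), 'tau': array([-5.45967814e-04, -5.96443820e+01,  1.60769675e+00, -2.81194621e+01,
        1.24063640e-02,  9.39900521e-03,  2.20753498e-05]), 'tcp_pos': array([6.74716325e-01, 1.66243302e-05, 4.03705866e-01]), 'orientation': array([ 3.14143829e+00,  5.32393266e-05, -2.96422430e-03]), 'contact_force': array([ 0.56597817,  0.65077326, -0.06131093]), 'moment': array([-0.02825709, -0.01438128,  0.00903103]), 'grip_width': 0.08541648942797621}
scene [[374.07580990672653, 0.0, 322.20952843339626], [0.0, 374.07580990672653, 194.900071531047], [0.0, 0.0, 1.0]] [[ 0.80342305  0.59539922  0.00334187]
 [ 0.50349714 -0.67639445 -0.5375697 ]
 [-0.31780816  0.43357851 -0.8432127 ]] [-0.41668668 -0.18898773  1.36949829] None
side [[475.9301959626719, 0.0, 322.98318687345494], [0.0, 475.9301959626719, 201.96456859312116], [0.0, 0.0, 1.0]] [[ 0.9867898  -0.16200063  0.00129833]
 [-0.12136145 -0.7445069  -0.65649133]
 [ 0.10731862  0.64766138 -0.75433245]] [-0.49743287  0.14661938  1.57415625] None
wrist [[310.7293508738873, 0.0, 319.3521492144723], [0.0, 310.7293508738873, 197.04348454045603], [0.0, 0.0, 1.0]] None None [[ 9.99998069e-01  1.49154481e-03 -1.27935162e-03 -8.21392600e-05]
 [-1.07323953e-03  9.59926864e-01  2.80248576e-01 -7.12904953e-02]
 [ 1.64608729e-03 -2.80246662e-01  9.59926611e-01  3.00947610e-02]
 [ 0.00000000e+00  0.00000000e+00  0.00000000e+00  1.00000000e+00]]
```

View pics/scene0.png

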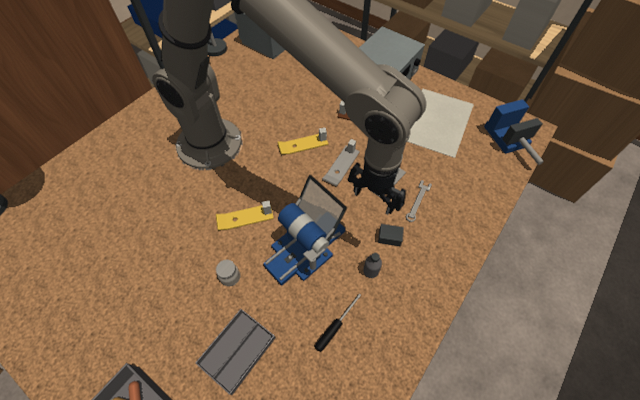

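View pics/side0.png

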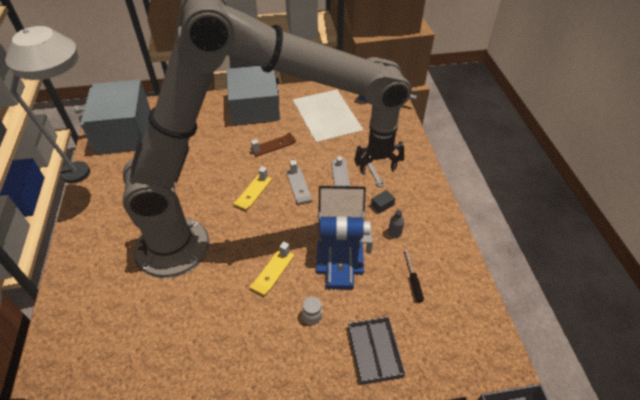

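View pics/wrist0.png

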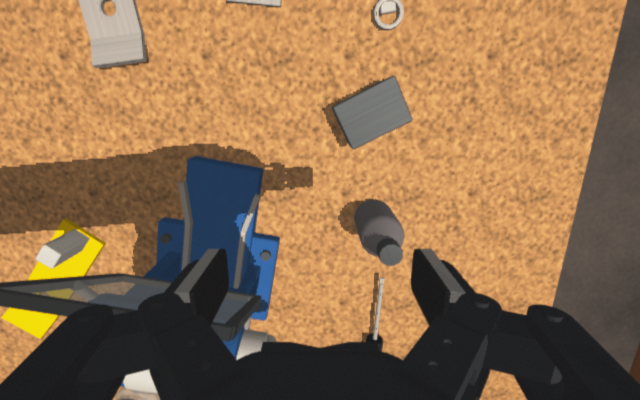

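```bash
python3 - <<'E'
import cv2
a=cv2.imread('pics/side0.png')[145:295,230:430]; b=cv2.imread('pics/scene0.png')[120:290,210:410]
cv2.imwrite('pics/c1.png',cv2.resize(a,None,fx=4,fy=4,interpolation=cv2.INTER_CUBIC))
cv2.imwrite('pics/c2.png',cv2.resize(b,None,fx=3.5,fy=3.5,interpolation=cv2.INTER_CUBIC))
E
```

```text
(no output)
```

View pics/c1.png

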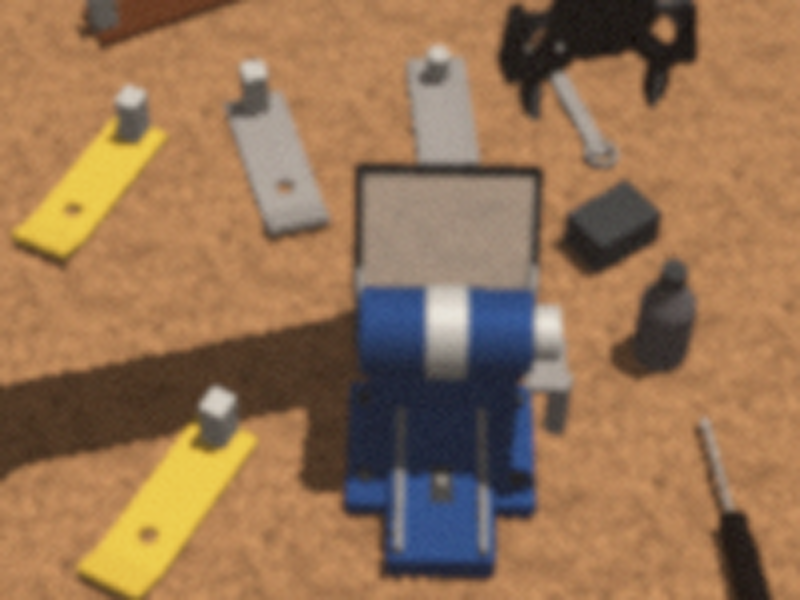

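View pics/c2.png

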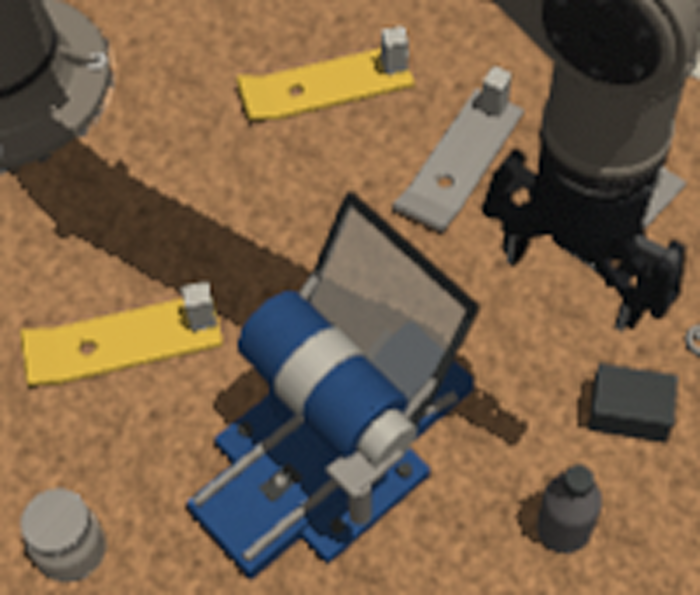

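```bash
cat >> h.py <<'E'
from scipy.spatial.transform import Rotation as Ro
def ray(f,uv,h,pose=None):
    uv=np.atleast_2d(np.array(uv,float)); K=f['intrinsics']
    d=np.c_[(uv[:,0]-K[0,2])/K[0,0],(uv[:,1]-K[1,2])/K[1,1],np.ones(len(uv))]
    if pose is None:
        R=f['R'];C=-R.T@f['t'];D=d@R
    else:
        Rt=Ro.from_rotvec(pose[1]).as_matrix();H=f['hand_eye']
        C=Rt@H[:3,3]+pose[0];D=d@(Rt@H[:3,:3]).T
    return C+D*((h-C[2])/D[:,2])[:,None]
def load(n): return dict(np.load('pics/'+n+'.npz'))
P0=(np.array([6.74716325e-01,1.66243302e-05,4.03705866e-01]),np.array([3.14143829,5.3e-5,-2.964e-3]))
E
python3 - <<'E'
from h import *
def up(n,x0,x1,y0,y1,s,o):
    a=cv2.imread(f'pics/{n}.png')[y0:y1,x0:x1]; cv2.imwrite(f'pics/{o}.png',cv2.resize(a,None,fx=s,fy=s,interpolation=cv2.INTER_CUBIC))
up('wrist0',130,290,140,290,5,'c3'); up('side0',310,370,230,290,9,'c4'); up('side0',275,325,150,210,9,'c5'); 
E
```

```text
(no output)
```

View pics/c3.png

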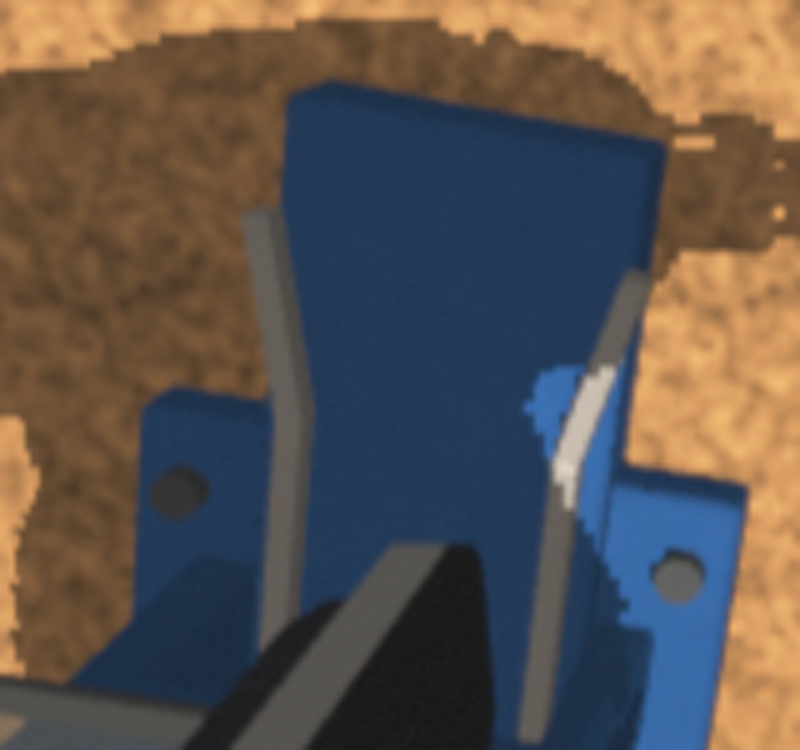

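View pics/c4.png

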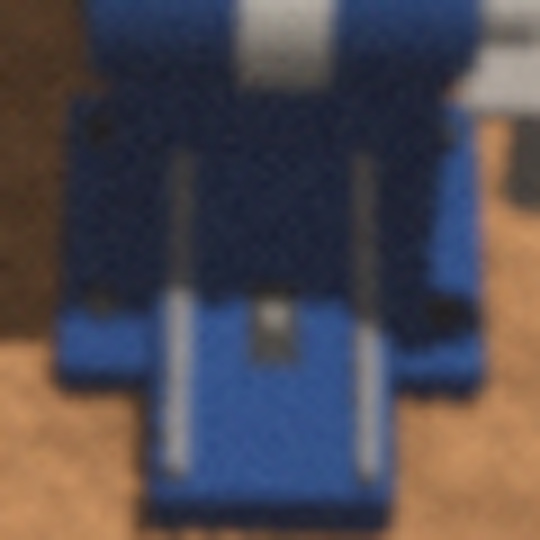

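View pics/c5.png

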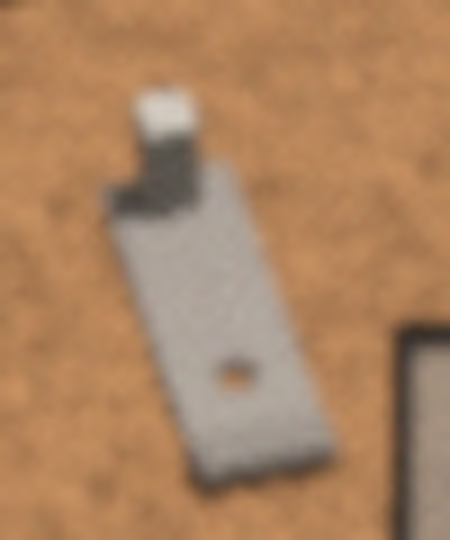

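```bash
python3 - <<'E'
from h import *
w=load('wrist0');s=load('side0');sc=load('scene0')
c3=np.array([[270,207],[628,272],[301,410],[562,458],[272,640],[522,735]])
p=ray(w,c3/5+[130-.4,140-.4],.033,P0);print('rails',p.round(4).tolist())
print('seps',np.linalg.norm(p[0]-p[1]),np.linalg.norm(p[2]-p[3]))
e=np.array([[290,95],[665,145]]);p=ray(w,e/5+[129.6,139.6],.025,P0);print('mouth end',p.round(4).tolist())
# side: c4 offset 310,230 scale 9
f=lambda q:np.array(q)/9+[309.6,229.6]
print('far rail ends', ray(s,f([[190,475],[358,475]]),.033).round(4).tolist())
print('far bed corners',ray(s,f([[150,497],[393,497]]),.025).round(4).tolist())
print('pin top',ray(s,f([[270,320]]),.0325).round(4).tolist(),'pin front base',ray(s,f([[272,358]]),.025).round(4).tolist())
g=lambda q:np.array(q)/9+[274.6,149.6]
print('hole',ray(s,g([[236,372]]),.006).round(4))
print('blocktop corners',ray(s,g([[137,92],[193,90],[200,135],[143,137]]),.054).round(4).tolist())
print('plate edges L,R', ray(s,g([[110,210],[190,455],[228,165],[328,440]]),.006).round(4).tolist())
b=np.array([[290,95]])
# z check
K=s['intrinsics']
for uv in [(296,192),(293,161),(340,275),(300,230)]:
    z=s['z_map'][uv[1],uv[0]];c=np.array([(uv[0]-K[0,2])/K[0,0]*z,(uv[1]-K[1,2])/K[1,1]*z,z]);print(uv,(s['R'].T@(c-s['t'])).round(4))
E
```

```text
rails [[0.5205, -0.0097, 0.033], [0.6004, -0.0247, 0.033], [0.5218, -0.0585, 0.033], [0.5822, -0.0704, 0.033], [0.5078, -0.1186, 0.033], [0.5671, -0.1449, 0.033]]
seps 0.08127854245114498 0.06151102543669303
mouth end [[0.5246, 0.0144, 0.025], [0.6088, 0.0031, 0.025]]
far rail ends [[0.4884, -0.24, 0.033], [0.5444, -0.2491, 0.033]]
far bed corners [[0.4745, -0.2415, 0.025], [0.5557, -0.2548, 0.025]]
pin top [[0.5267, -0.1829, 0.0325]] pin front base [[0.5256, -0.1936, 0.025]]
hole [[0.4507 0.172  0.006 ]]
blocktop corners [[0.4268, 0.2899, 0.054], [0.4498, 0.2874, 0.054], [0.4493, 0.2607, 0.054], [0.4262, 0.2633, 0.054]]
plate edges L,R [[0.4108, 0.2713, 0.006], [0.4268, 0.1307, 0.006], [0.463, 0.2897, 0.006], [0.482, 0.1298, 0.006]]
(296, 192) [0.4324 0.1651 0.011 ]
(293, 161) [0.4373 0.2762 0.0594]
(340, 275) [ 0.522  -0.2154  0.0275]
(300, 230) [ 0.4246 -0.0028  0.0031]
```

```bash
cat >> h.py <<'E'
def Rt(mx,my,tilt=40):
    m=np.array([mx,my,0.]);m/=np.linalg.norm(m);Z=np.array([0,0,1.]);a=np.radians(tilt)
    x=np.cross(Z,m);z=m*np.sin(a)-Z*np.cos(a);return np.c_[x,np.cross(z,x),z]
def plan(p1,R1,n,p0=None,R0=None,dec=3):
    if p0 is None:
        o=r.get_obs();p0=o['tcp_pos'];R0=Ro.from_rotvec(o['orientation']).as_matrix()
    v=Ro.from_matrix(R0.T@R1).as_rotvec();dp=[];tw=[]
    for i in range(n):
        Ri=R0@Ro.from_rotvec(v*i/n).as_matrix()
        dp.append((Ri.T@((p1-p0)/n)/.12).round(dec).tolist());tw.append((v/n/np.radians(120)).round(dec).tolist())
    print('step mm',np.linalg.norm(p1-p0)/n*1000,'deg',np.degrees(np.linalg.norm(v))/n);print(dp);print(tw)
E
python3 - <<'E'
from h import *
s=load('side0')
print('yellow block',ray(s,[[262,171]],.054).round(3), 'blank knob',ray(s,[[339,160]],.036).round(3))
o=r.get_obs();p0=o['tcp_pos'];R0=Ro.from_rotvec(o['orientation']).as_matrix()
R1=Rt(.12,-.99);G=np.array([.438,.275,.036]);H=G-.255*R1[:,2];print(H)
p1=p0+[-.0,.09,0]
plan(H,R1,14,p1,R0)
E
```

```text
yellow block [[0.32  0.248 0.054]] blank knob [[0.611 0.278 0.036]]
[0.41827638 0.43771983 0.23134133]
step mm 33.235368265711905 deg 2.8975531461705897
[[-0.153, -0.207, 0.103], [-0.151, -0.213, 0.092], [-0.15, -0.219, 0.081], [-0.148, -0.224, 0.069], [-0.146, -0.228, 0.058], [-0.145, -0.232, 0.046], [-0.143, -0.235, 0.034], [-0.141, -0.237, 0.021], [-0.139, -0.239, 0.009], [-0.137, -0.241, -0.003], [-0.135, -0.241, -0.016], [-0.133, -0.241, -0.028], [-0.131, -0.241, -0.041], [-0.129, -0.239, -0.053]]
[[-0.024, 0.001, -0.004], [-0.024, 0.001, -0.004], [-0.024, 0.001, -0.004], [-0.024, 0.001, -0.004], [-0.024, 0.001, -0.004], [-0.024, 0.001, -0.004], [-0.024, 0.001, -0.004], [-0.024, 0.001, -0.004], [-0.024, 0.001, -0.004], [-0.024, 0.001, -0.004], [-0.024, 0.001, -0.004], [-0.024, 0.001, -0.004], [-0.024, 0.001, -0.004], [-0.024, 0.001, -0.004]]
```

```bash
python3 - <<'E'
from h import *
o=r.get_obs();p0=o['tcp_pos'];R0=Ro.from_rotvec(o['orientation']).as_matrix()
R1=Rt(-.19,-.98)
plan(np.array([.59,.16,.27]),R1,8,p0,R0)
E
```

```text
step mm 28.153917031542687 deg 5.175478992320779
[[-0.088, -0.167, 0.14], [-0.091, -0.176, 0.125], [-0.094, -0.184, 0.111], [-0.098, -0.191, 0.095], [-0.101, -0.196, 0.079], [-0.105, -0.2, 0.063], [-0.11, -0.202, 0.046], [-0.114, -0.203, 0.029]]
[[-0.042, -0.004, 0.011], [-0.042, -0.004, 0.011], [-0.042, -0.004, 0.011], [-0.042, -0.004, 0.011], [-0.042, -0.004, 0.011], [-0.042, -0.004, 0.011], [-0.042, -0.004, 0.011], [-0.042, -0.004, 0.011]]
```

Call:
apply_moves:
  dp:
    - [0, -0.3, 0]
    - [-0.09, -0.2, 0.08]
    - [-0.09, -0.18, 0.12]
    - [-0.1, -0.19, 0.12]
    - [-0.1, -0.2, 0.1]
    - [-0.1, -0.2, 0.09]
    - [-0.11, -0.2, 0.07]
    - [-0.11, -0.2, 0.05]
  twist:
    - [-0.042, -0.004, 0.011]
    - [-0.042, -0.004, 0.011]
    - [-0.042, -0.004, 0.011]
    - [-0.042, -0.004, 0.011]
    - [-0.042, -0.004, 0.011]
    - [-0.042, -0.004, 0.011]
    - [-0.042, -0.004, 0.011]
    - [-0.042, -0.004, 0.011]
  jaw: [60, 60, 60, 60, 60, 60, 60, 60]
  grip_force: 30

```text
clock: 0.95
tcp_pos: [0.6028, 0.1692, 0.2743]
orientation: [2.397, -0.259, -0.08]
contact_force: [0.4, -0.7, -0.9]
grip_width: 0.0655
```

```bash
python3 - <<'E'
from h import *
o=r.get_obs();np.savez('pics/pose1.npz',p=o['tcp_pos'],o=o['orientation']);print(o['clock'],o['tcp_pos'],o['orientation'],o['grip_width'],o['joints'].round(2))
snap('wrist','wrist1');snap('scene','scene1')
E
```

```text
0.95 [0.60283182 0.16917211 0.27434427] [ 2.39743656 -0.25940681 -0.0798378 ] 0.06554498281621708 [-0.66  0.67  0.22  1.68  0.44  1.3  -0.89]
```

View pics/wrist1.png

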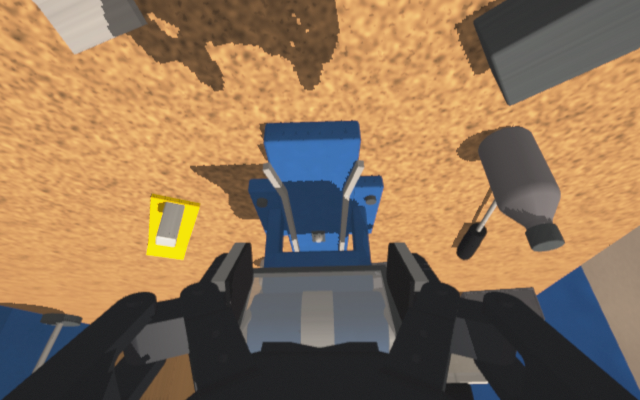

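```bash
python3 - <<'E'
from h import *
a=cv2.imread('pics/wrist1.png')[115:265,240:400]; cv2.imwrite('pics/c6.png',cv2.resize(a,None,fx=5,fy=5,interpolation=cv2.INTER_CUBIC))
E
```

```text
(no output)
```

View pics/c6.png

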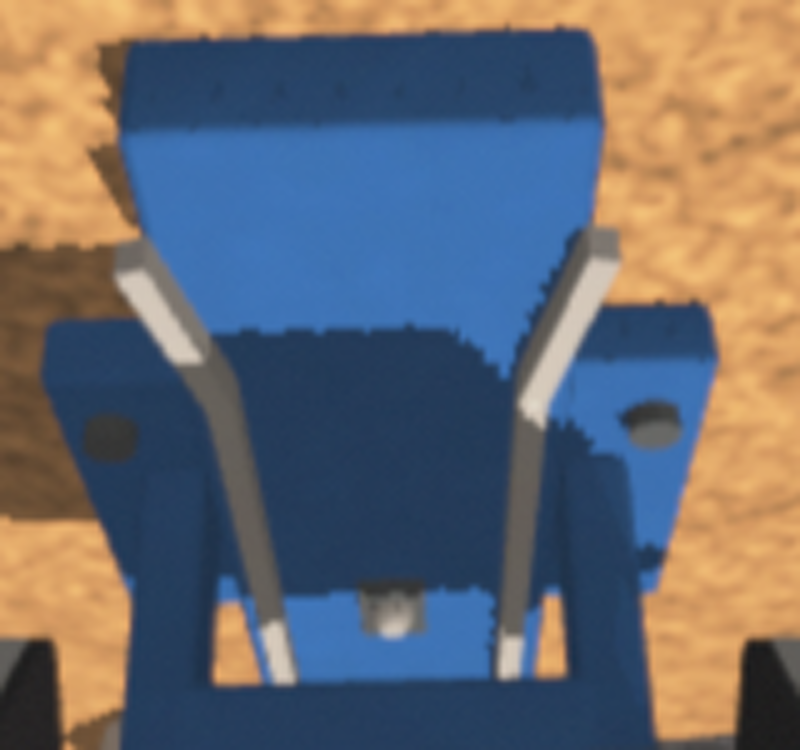

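```bash
cat >> h.py <<'E'
def P(n):
    d=np.load('pics/'+n+'.npz');return d['p'],d['o']
E
python3 - <<'E'
from h import *
w=load('wrist1');ps=P('pose1');f=lambda q:np.array(q)/5+[239.6,114.6]
b=ray(w,f([[122,133],[603,122]]),.025,ps);print('bed mouth corners',b.round(4).tolist(),np.linalg.norm(b[0]-b[1]))
a=ray(w,f([[143,267],[592,258],[208,352],[522,398],[286,625],[500,638]]),.033,ps);print(a.round(4).tolist())
print(np.linalg.norm(a[0]-a[1]))
pin=ray(w,f([[392,622]]),.0325,ps);print('pin',pin)
mid=b.mean(0);d=pin[0]-mid;print('mouth mid',mid,'dist',np.hypot(d[0],d[1]),'ang',np.degrees(np.arctan2(d[1],d[0])))
e=b[1]-b[0];print('edge ang',np.degrees(np.arctan2(e[1],e[0]))-90)
for i,j in((2,4),(3,5)):
    e=a[j]-a[i];print('rail ang',np.degrees(np.arctan2(e[1],e[0])))
# scene cam: pin
E
```

```text
bed mouth corners [[0.5255, 0.0154, 0.025], [0.6055, 0.0001, 0.025]] 0.08143428944990617
[[0.5203, -0.011, 0.033], [0.6003, -0.0266, 0.033], [0.5233, -0.0399, 0.033], [0.5812, -0.0708, 0.033], [0.5032, -0.1697, 0.033], [0.5578, -0.1918, 0.033]]
0.08143095580305973
pin [[ 0.53102863 -0.17551898  0.0325    ]]
mouth mid [0.56552706 0.00776142 0.025     ] dist 0.18649891537348673 ang -100.65992196284444
edge ang -100.85034967008612
rail ang -98.80986791045453
rail ang -100.92073985494802
```

```bash
python3 - <<'E'
from h import *
R1=Rt(.12,-.99);G=np.array([.438,.275,.036]);H=G-.255*R1[:,2]
plan(H,R1,10)
E
```

```text
step mm 32.38171789460127 deg 1.8641453811752826
[[-0.194, -0.159, -0.1], [-0.187, -0.164, -0.104], [-0.181, -0.169, -0.107], [-0.175, -0.174, -0.11], [-0.168, -0.179, -0.113], [-0.161, -0.183, -0.116], [-0.154, -0.187, -0.118], [-0.147, -0.191, -0.121], [-0.14, -0.195, -0.123], [-0.132, -0.199, -0.125]]
[[0.002, 0.01, -0.012], [0.002, 0.01, -0.012], [0.002, 0.01, -0.012], [0.002, 0.01, -0.012], [0.002, 0.01, -0.012], [0.002, 0.01, -0.012], [0.002, 0.01, -0.012], [0.002, 0.01, -0.012], [0.002, 0.01, -0.012], [0.002, 0.01, -0.012]]
```

Call:
apply_moves:
  dp:
    - [-0.194, -0.159, -0.1]
    - [-0.187, -0.164, -0.104]
    - [-0.181, -0.169, -0.107]
    - [-0.175, -0.174, -0.11]
    - [-0.168, -0.179, -0.113]
    - [-0.161, -0.183, -0.116]
    - [-0.154, -0.187, -0.118]
    - [-0.147, -0.191, -0.121]
    - [-0.14, -0.195, -0.123]
    - [-0.132, -0.199, -0.125]
    - [0, 0, 0]
  twist:
    - [0.002, 0.01, -0.012]
    - [0.002, 0.01, -0.012]
    - [0.002, 0.01, -0.012]
    - [0.002, 0.01, -0.012]
    - [0.002, 0.01, -0.012]
    - [0.002, 0.01, -0.012]
    - [0.002, 0.01, -0.012]
    - [0.002, 0.01, -0.012]
    - [0.002, 0.01, -0.012]
    - [0.002, 0.01, -0.012]
    - [0, 0, 0]
  jaw: [60, 60, 60, 60, 60, 60, 60, 60, 60, 60, 60]

```text
clock: 2.15
tcp_pos: [0.4194, 0.4396, 0.2377]
orientation: [2.467, 0.156, 0.065]
contact_force: [-0.4, 0.2, -0.2]
grip_width: 0.065
```

```bash
python3 - <<'E'
from h import *
o=r.get_obs();np.savez('pics/pose2.npz',p=o['tcp_pos'],o=o['orientation']);print(o['clock'],o['tcp_pos'],o['orientation'],o['grip_width'],o['joints'].round(2))
snap('wrist','wrist2')
E
```

```text
2.15 [0.41936122 0.43956515 0.23774579] [2.46651068 0.15596687 0.06504615] 0.06501955820409958 [-1.04  0.69  0.03  1.7   0.41  1.31 -1.1 ]
```

View pics/wrist2.png

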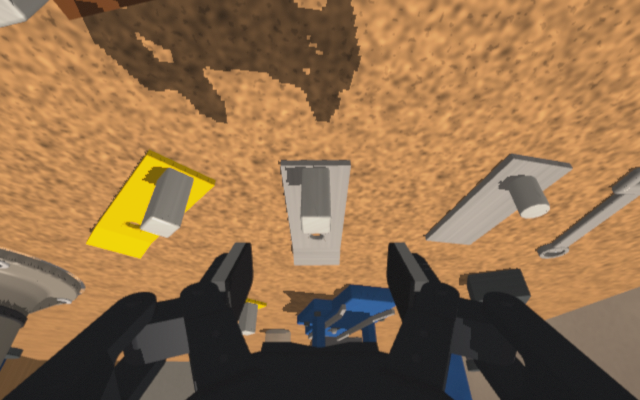

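```bash
python3 - <<'E'
from h import *
a=cv2.imread('pics/wrist2.png')[150:275,260:380]; cv2.imwrite('pics/c7.png',cv2.resize(a,None,fx=4.8,fy=4.8,interpolation=cv2.INTER_CUBIC))
E
```

```text
(no output)
```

View pics/c7.png

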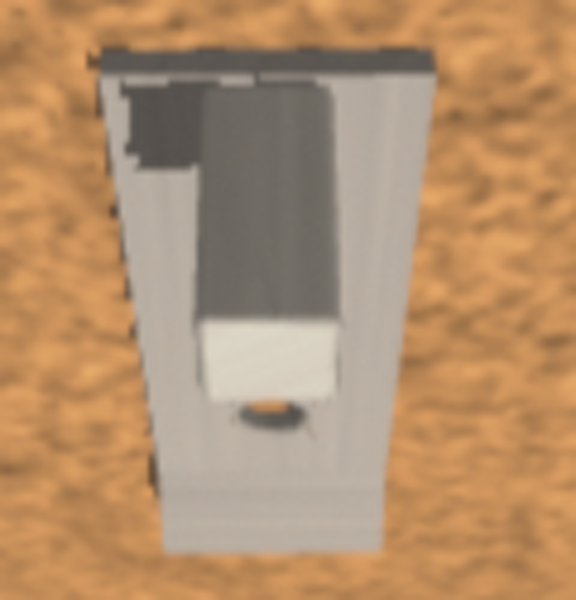

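```bash
python3 - <<'E'
from h import *
w=load('wrist2');ps=P('pose2');f=lambda q:np.array(q)/4.8+[259.6,149.6]
b=ray(w,f([[100,74],[435,74],[160,475],[386,475]]),.006,ps);print('plate',b.round(4).tolist())
t=ray(w,f([[203,320],[338,320],[335,401],[208,402]]),.054,ps);print('top',t.round(4).tolist(),t.mean(0))
k=ray(w,f([[205,85],[330,85]]),.006,ps);print('base',k.round(4).tolist())
R=Ro.from_rotvec(ps[1]).as_matrix();print('tool y dir',R[:,1],R[:,2],'grasp now',ps[0]+.155*R[:,2])
c1=b[:2].mean(0);c2=b[2:].mean(0);d=c2-c1;print('axis',np.degrees(np.arctan2(d[1],d[0])));e=b[1]-b[0];print(np.degrees(np.arctan2(e[1],e[0]))-90)
print('rear mid',c1,'grip pred',c1+d/np.linalg.norm(d)*.013)
print('cur yaw',np.degrees(np.arctan2(R[1,0],R[0,0]))-90)
E
```

```text
plate [[0.4096, 0.2863, 0.006], [0.4649, 0.2932, 0.006], [0.4287, 0.137, 0.006], [0.4845, 0.1436, 0.006]]
top [[0.4278, 0.2887, 0.054], [0.4476, 0.291, 0.054], [0.451, 0.2665, 0.054], [0.4307, 0.2637, 0.054]] [0.43930642 0.2774878  0.054     ]
base [[0.4272, 0.2857, 0.006], [0.448, 0.2883, 0.006]]
tool y dir [ 0.09597446 -0.7771552   0.6219475 ] [ 0.08597493 -0.6160245  -0.78302115] grasp now [0.43268733 0.34408135 0.11637752]
axis -82.63399802824819
-82.94889312105963
rear mid [0.43724833 0.28974005 0.006     ] grip pred [0.43891502 0.27684733 0.006     ]
cur yaw -82.60981413261263
```

```bash
python3 - <<'E'
from h import *
R1=Rt(.1253,-.992);G=np.array([.4388,.2765,.037]);H=G-.155*R1[:,2];print(H)
plan(H,R1,5)
E
```

```text
[0.42631463 0.37534668 0.15573689]
step mm 20.656263185558455 deg 0.3018400060831089
[[-0.006, -0.005, 0.172], [-0.006, -0.006, 0.172], [-0.006, -0.007, 0.172], [-0.005, -0.007, 0.172], [-0.005, -0.008, 0.172]]
[[-0.002, -0.001, -0.001], [-0.002, -0.001, -0.001], [-0.002, -0.001, -0.001], [-0.002, -0.001, -0.001], [-0.002, -0.001, -0.001]]
```

Call:
apply_moves:
  dp:
    - [-0.006, -0.006, 0.172]
    - [-0.006, -0.006, 0.172]
    - [-0.006, -0.007, 0.172]
    - [-0.005, -0.007, 0.16]
    - [0, 0, 0]
  twist:
    - [-0.002, -0.001, -0.001]
    - [-0.002, -0.001, -0.001]
    - [-0.002, -0.001, -0.001]
    - [-0.002, -0.001, -0.001]
    - [-0.002, -0.001, -0.001]
  jaw: [60, 60, 60, 60, 60]

```text
clock: 2.7
tcp_pos: [0.4327, 0.3816, 0.1752]
orientation: [2.447, 0.144, 0.053]
contact_force: [0.9, 0.1, 0.1]
grip_width: 0.0654
```

```bash
python3 - <<'E'
from h import *
R1=Rt(.1253,-.992);G=np.array([.4388,.2765,.037]);H=G-.155*R1[:,2];o=r.get_obs();print(o['tcp_pos']-H,o['contact_force'])
plan(H,R1,2)
E
```

```text
[0.00642874 0.00630234 0.01943939] [0.86634361 0.14938053 0.14084253]
step mm 10.711421117167179 deg 0.3157594049056214
[[-0.03, -0.034, 0.077], [-0.03, -0.034, 0.077]]
[[-0.002, 0.001, -0.002], [-0.002, 0.001, -0.002]]
```

Call:
apply_moves:
  dp:
    - [-0.05, -0.03, 0.02]
    - [-0.02, -0.03, 0.07]
    - [0, 0, 0.07]
    - [0, 0, 0]
  twist:
    - [-0.002, 0.001, -0.002]
    - [-0.002, 0.001, -0.002]
    - [0, 0, 0]
    - [0, 0, 0]
  jaw: [60, 60, 60, 60]

```text
clock: 3.1
tcp_pos: [0.4269, 0.3735, 0.1569]
orientation: [2.441, 0.152, 0.057]
contact_force: [-0.2, -0.2, 0.3]
grip_width: 0.0649
```

```bash
cat >> h.py <<'E'
def err(H,R1):
    o=r.get_obs();R=Ro.from_rotvec(o['orientation']).as_matrix()
    print('remaining tool mm',(R.T@(H-o['tcp_pos'])*1000).round(1),'world',((H-o['tcp_pos'])*1000).round(1),'rot deg',np.degrees(Ro.from_matrix(R.T@R1).as_rotvec()).round(2),'F',o['contact_force'].round(1),'w',o['grip_width'],o['clock'])
E
python3 - <<'E'
from h import *
R1=Rt(.1253,-.992);G=np.array([.4388,.2765,.037]);H=G-.155*R1[:,2];err(H,R1)
E
```

```text
remaining tool mm [-0.4 -2.2 -0.3] world [-0.6  1.9 -1.2] rot deg [-0.09 -0.04 -0.09] F [-0.2 -0.2  0.3] w 0.0648633160308211 3.1
```

Call:
apply_moves:
  dp:
    - [0, -0.018, 0]
    - [0, 0, 0]
    - [0, 0, 0]
    - [0, 0, 0]
    - [0, 0, 0]
    - [0, 0, 0]
  twist:
    - [0, 0, 0]
    - [0, 0, 0]
    - [0, 0, 0]
    - [0, 0, 0]
    - [0, 0, 0]
    - [0, 0, 0]
  jaw: [150, 255, 255, 255, 255, 255]
  grip_force: 90

```text
clock: 3.7
tcp_pos: [0.4266, 0.3765, 0.1561]
orientation: [2.443, 0.153, 0.059]
contact_force: [0.5, 0.5, 0.3]
grip_width: 0.0207
```

Call:
apply_moves:
  dp:
    - [0, 0.08, -0.096]
    - [0, 0.08, -0.096]
    - [0, 0.08, -0.096]
    - [0, 0.08, -0.096]
    - [0, 0.08, -0.096]
    - [0, 0, 0]
  twist:
    - [0, 0, 0]
    - [0, 0, 0]
    - [0, 0, 0]
    - [0, 0, 0]
    - [0, 0, 0]
    - [0, 0, 0]
  jaw: [255, 255, 255, 255, 255, 255]

```text
clock: 4.3
tcp_pos: [0.4264, 0.3771, 0.2386]
orientation: [2.448, 0.153, 0.06]
contact_force: [0.9, 0.1, -3.4]
grip_width: 0.0207
```

```bash
python3 - <<'E'
from h import *
o=r.get_obs();np.savez('pics/pose3.npz',p=o['tcp_pos'],o=o['orientation']);print(o['clock'],o['tcp_pos'],o['orientation'],o['contact_force'],o['moment'],o['grip_width'])
snap('wrist','wrist3')
f=snap('side','side3');a=f['color'][100:240,240:400,::-1];cv2.imwrite('pics/c8.png',cv2.resize(a,None,fx=4.5,fy=4.2,interpolation=cv2.INTER_CUBIC))
E
```

```text
4.3 [0.42643356 0.37712303 0.23856868] [2.44784986 0.1531377  0.06010477] [ 0.90334513  0.11767756 -3.35670638] [1.43218946 0.17137999 0.09658952] 0.020748056935869414
```

View pics/wrist3.png

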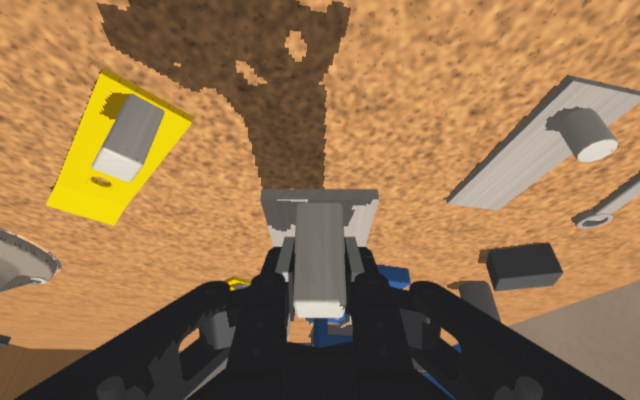

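View pics/c8.png

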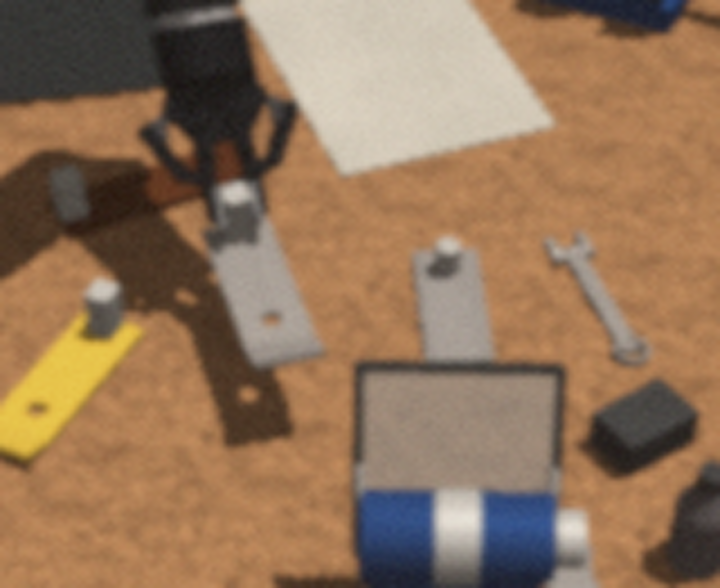

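```bash
python3 - <<'E'
from h import *
for n,(x0,x1,y0,y1) in {'side3':(285,312,158,188),'side0':(286,312,175,202)}.items():
    s=load(n);K=s['intrinsics'];pts=[]
    for v in range(y0,y1):
        for u in range(x0,x1):
            c=s['color'][v,u].astype(int)
            if c.max()-c.min()<25 and c.min()>110:
                z=s['z_map'][v,u]
                if z>0:pts.append(s['R'].T@(np.array([(u-K[0,2])/K[0,0]*z,(v-K[1,2])/K[1,1]*z,z])-s['t']))
    p=np.array(pts);m=np.array([.125,-.992,0]);n_=np.array([.992,.125,0])
    A=np.c_[p@m,p@n_,np.ones(len(p))]
    for _ in range(3):
        c=np.linalg.lstsq(A,p[:,2],rcond=None)[0];rs=p[:,2]-A@c;k=abs(rs)<2.5*rs.std()+1e-6;A=A[k];p=p[k]
    print(n,len(p),'slopes deg along m, n',np.degrees(np.arctan(c[:2])).round(2),'meanz',p[:,2].mean(),rs.std(), (p@m).min(),(p@m).max())
E
```

```text
side3 359 slopes deg along m, n [1.43 0.11] meanz 0.0889719506441764 0.002801674647845534 -0.2124278693594202 -0.05747785991569334
side0 348 slopes deg along m, n [ 2.5  -0.63] meanz 0.009331367006532545 0.003455488460067761 -0.20626958123061412 -0.05558967838490698
```

```bash
cat >> h.py <<'E'
M=np.array([-.187,-.982,0]);M/=np.linalg.norm(M);N=np.array([-M[1],M[0],0]);O=np.array([.532,-.1643,0])
def tgt(x,und): # grip at machine x (m), underside at height und
    H=O+x*M-.1007*M;H[2]=und+.1261;return H
RM=Rt(M[0],M[1],40)
E
python3 - <<'E'
from h import *
print(tgt(-.3,.065),tgt(-.09,.025))
plan(tgt(-.3,.065),RM,10)
E
```

```text
[0.6069574  0.22932657 0.1911    ] [0.56767351 0.02303363 0.1511    ]
step mm 23.791054718594005 deg 1.8032048631604387
[[0.134, 0.084, 0.119], [0.139, 0.081, 0.116], [0.143, 0.078, 0.114], [0.147, 0.074, 0.111], [0.151, 0.07, 0.108], [0.155, 0.067, 0.105], [0.158, 0.063, 0.102], [0.162, 0.059, 0.098], [0.165, 0.055, 0.095], [0.168, 0.051, 0.092]]
[[-0.0, -0.01, 0.011], [-0.0, -0.01, 0.011], [-0.0, -0.01, 0.011], [-0.0, -0.01, 0.011], [-0.0, -0.01, 0.011], [-0.0, -0.01, 0.011], [-0.0, -0.01, 0.011], [-0.0, -0.01, 0.011], [-0.0, -0.01, 0.011], [-0.0, -0.01, 0.011]]
```

Call:
apply_moves:
  dp:
    - [0.134, 0.084, 0.1]
    - [0.139, 0.081, 0.11]
    - [0.143, 0.078, 0.114]
    - [0.147, 0.074, 0.111]
    - [0.151, 0.07, 0.108]
    - [0.155, 0.067, 0.105]
    - [0.158, 0.063, 0.102]
    - [0.162, 0.059, 0.098]
    - [0.165, 0.055, 0.09]
    - [0.168, 0.051, 0.08]
    - [0, 0, 0]
  twist:
    - [0, -0.01, 0.011]
    - [0, -0.01, 0.011]
    - [0, -0.01, 0.011]
    - [0, -0.01, 0.011]
    - [0, -0.01, 0.011]
    - [0, -0.01, 0.011]
    - [0, -0.01, 0.011]
    - [0, -0.01, 0.011]
    - [0, -0.01, 0.011]
    - [0, -0.01, 0.011]
    - [0, 0, 0]
  jaw: [255, 255, 255, 255, 255, 255, 255, 255, 255, 255, 255]

```text
clock: 5.5
tcp_pos: [0.618, 0.2096, 0.1799]
orientation: [2.422, -0.254, -0.123]
contact_force: [-0.0, -1.7, -3.8]
grip_width: 0.0208
```

```bash
python3 - <<'E'
from h import *
err(tgt(-.3,.065),RM)
plan(tgt(-.3,.05),RM,3)
E
```

```text
remaining tool mm [-15.2  -5.7 -19.2] world [-11.   19.7  11.2] rot deg [ 0.66  1.96 -0.46] F [-0.  -1.7 -3.8] w 0.02075765991526565 5.5
step mm 7.626966232516457 deg 0.7062198956327269
[[-0.041, -0.043, -0.022], [-0.041, -0.043, -0.022], [-0.041, -0.043, -0.022]]
[[0.002, 0.005, -0.001], [0.002, 0.005, -0.001], [0.002, 0.005, -0.001]]
```

Call:
apply_moves:
  dp:
    - [-0.05, -0.04, -0.03]
    - [-0.04, -0.04, -0.02]
    - [-0.03, -0.03, -0.02]
    - [0, 0, 0]
    - [0, 0, 0]
  twist:
    - [0.002, 0.006, -0.001]
    - [0.002, 0.005, -0.001]
    - [0.002, 0.005, -0.001]
    - [0, 0, 0]
    - [0, 0, 0]
  jaw: [255, 255, 255, 255, 255]

```text
clock: 6.0
tcp_pos: [0.6056, 0.2266, 0.1775]
orientation: [2.427, -0.23, -0.084]
contact_force: [0.1, -1.2, 0.3]
grip_width: 0.0206
```

```bash
python3 - <<'E'
from h import *
err(tgt(-.3,.05),RM)
o=r.get_obs();np.savez('pics/pose4.npz',p=o['tcp_pos'],o=o['orientation'])
snap('wrist','wrist4');f=snap('scene','scene4');a=f['color'][110:290,210:450,::-1];cv2.imwrite('pics/c9.png',cv2.resize(a,None,fx=3.3,fy=3.3,interpolation=cv2.INTER_CUBIC))
E
```

```text
remaining tool mm [ 0.8 -3.1 -0.8] world [ 1.4  2.7 -1.4] rot deg [ 0.4   0.02 -0.06] F [ 0.1 -1.2  0.3] w 0.020557654040988534 6.0
```

View pics/wrist4.png

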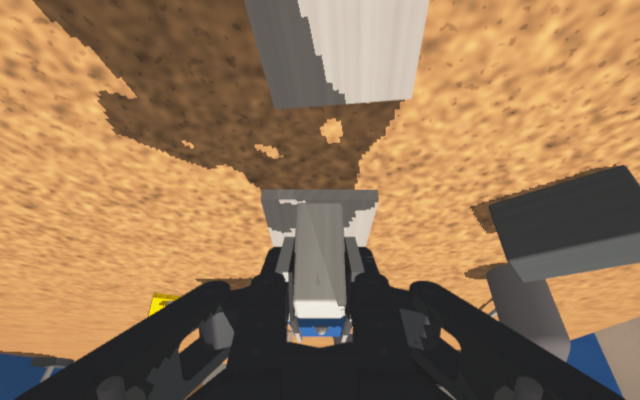

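View pics/c9.png

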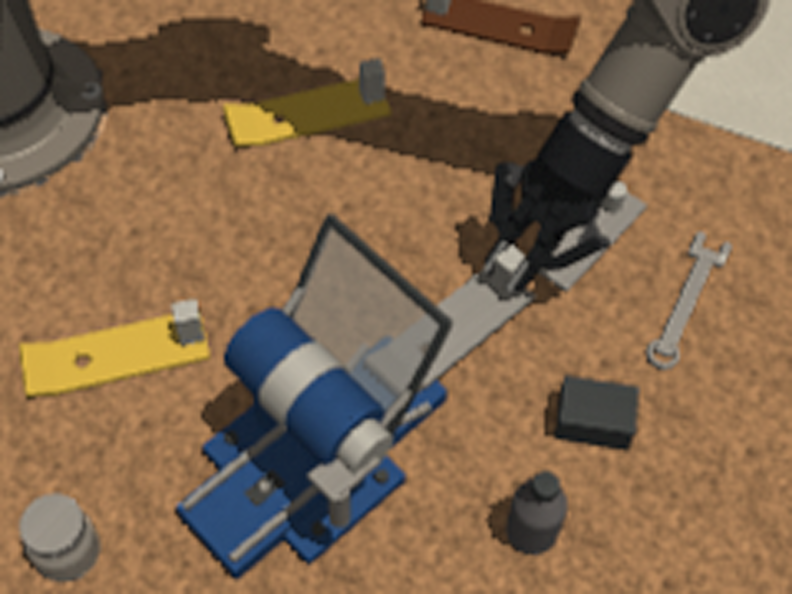

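Call:
apply_moves:
  dp:
    - [0.007, -0.02, 0]
    - [0, 0, 0]
    - [0, 0, 0]
  twist:
    - [0, 0, 0]
    - [0, 0, 0]
    - [0, 0, 0]
  jaw: [255, 255, 255]

```text
clock: 6.4
tcp_pos: [0.6068, 0.2287, 0.1762]
orientation: [2.428, -0.231, -0.085]
contact_force: [-0.4, -1.2, 0.9]
grip_width: 0.021
```

```bash
python3 - <<'E'
from h import *
err(tgt(-.3,.05),RM)
f=snap('side','side5');a=f['color'][140:300,270:420,::-1];cv2.imwrite('pics/c10.png',cv2.resize(a,None,fx=4,fy=3.75,interpolation=cv2.INTER_CUBIC))
w=load('wrist4');K=w['intrinsics']
# pin/rail check through gap
a=w['color'][270:350,270:380,::-1];cv2.imwrite('pics/c11.png',cv2.resize(a,None,fx=7,fy=7,interpolation=cv2.INTER_CUBIC))
E
```

```text
remaining tool mm [ 0.  -0.5 -0.3] world [ 0.1  0.6 -0.1] rot deg [ 0.39  0.05 -0.07] F [-0.4 -1.2  0.9] w 0.021016588299820057 6.4
```

View pics/c10.png

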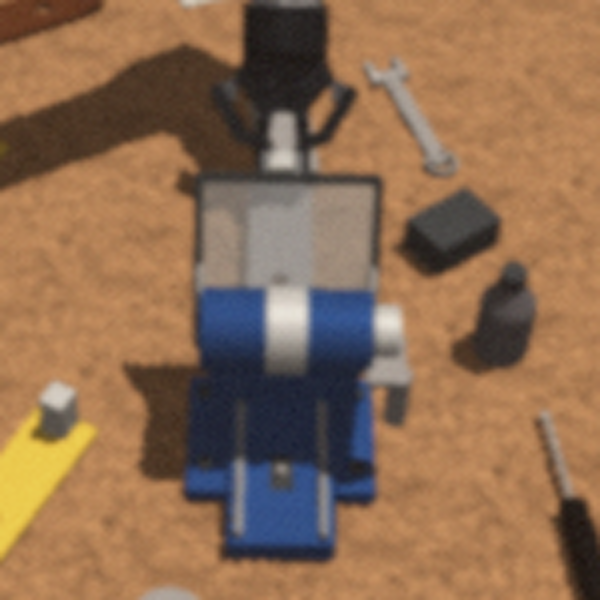

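View pics/c11.png

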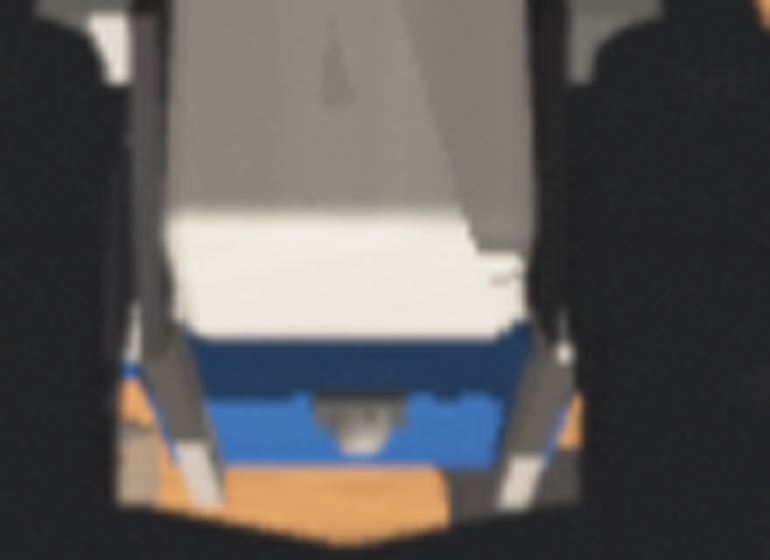

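```bash
python3 - <<'E'
from h import *
s=load('side5');e=O-.193*M;print('exp',e)
for h in (.03,.045,.056):print(h,ray(s,[[339.9,213.2]],h).round(4))
for u,v in((332,200),(345,200),(340,190),(333,205)):
    K=s['intrinsics'];z=s['z_map'][v,u];print((s['R'].T@(np.array([(u-K[0,2])/K[0,0]*z,(v-K[1,2])/K[1,1]*z,z])-s['t'])).round(3))
o=r.get_obs();print(o['moment'],o['tau'].round(2))
E
```

```text
exp [0.56810376 0.02529303 0.        ]
0.03 [[0.5671 0.0264 0.03  ]]
0.045 [[0.5644 0.0142 0.045 ]]
0.056 [[0.5624 0.0053 0.056 ]]
[ 0.523 -0.053  0.196]
[ 0.562 -0.06   0.196]
[ 0.549 -0.04   0.222]
[ 0.525 -0.059  0.179]
[ 0.06030462  0.06506174 -0.10430088] [-6.000e-02 -6.760e+01  7.020e+00 -1.818e+01  1.110e+00  1.560e+00
  1.000e-02]
```

```bash
cat >> h.py <<'E'
def proj(f,X):
    c=f['R']@np.asarray(X)+f['t'];q=f['intrinsics']@c;return q[:2]/q[2]
E
python3 - <<'E'
from h import *
s=load('side5');sc=load('scene4')
for und in (.05,):
    for nm,x,y,z in (('hole',-.193,0,.056),('noseL',-.138,-.028,.066),('noseR',-.138,.028,.066),('bend',-.164,0.028,.056),('rearL',-.313,-.028,.056),('rearR',-.313,.028,.056),('blocktop',-.3,0,.104)):
        X=O+x*M+y*N;X[2]=z;print(nm,'side',proj(s,X).round(1),'scene',proj(sc,X).round(1))
a=s['color'][160:225,310:375,::-1];cv2.imwrite('pics/c12.png',cv2.resize(a,None,fx=9,fy=9,interpolation=cv2.INTER_CUBIC))
a=sc['color'][170:250,290:390,::-1];cv2.imwrite('pics/c13.png',cv2.resize(a,None,fx=7,fy=7,interpolation=cv2.INTER_CUBIC))
E
```

```text
hole side [340.5 208.5] scene [340.1 211.1]
noseL side [332.  219.1] scene [320.8 214.2]
noseR side [349.1 219.5] scene [333.5 226.2]
bend side [348.8 215.3] scene [339.6 222.6]
rearL side [332.6 182.5] scene [360.7 183.8]
rearR side [348.4 182.8] scene [373.4 194.5]
blocktop side [340.9 175.9] scene [365.7 182.9]
```

View pics/c12.png

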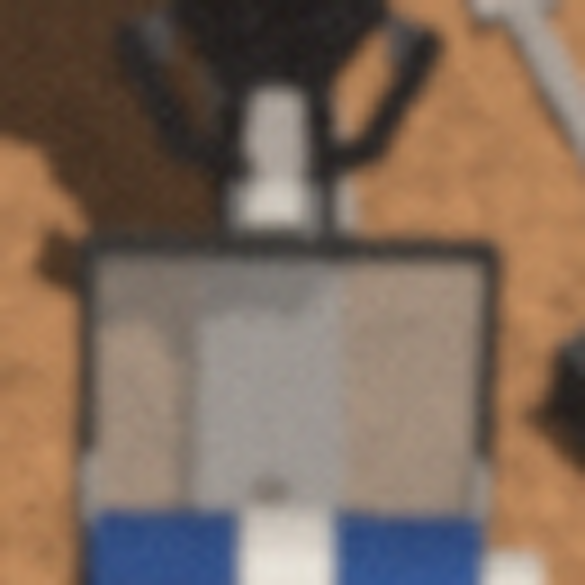

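View pics/c13.png

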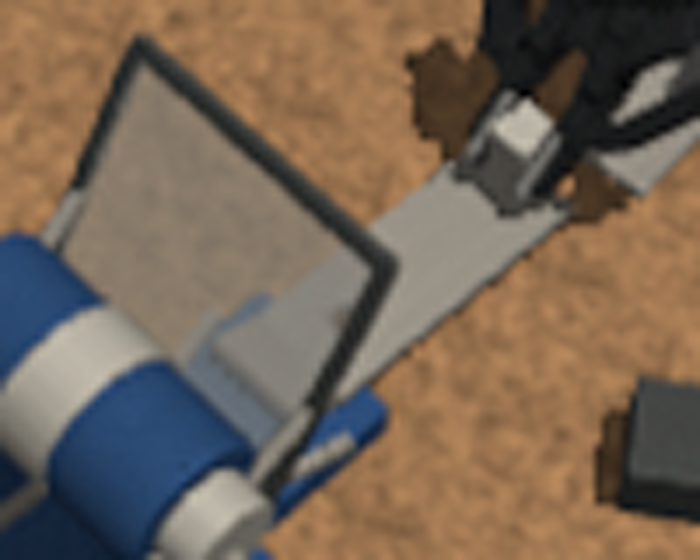

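```bash
sed -i 's/und+.1261/und+.1561/' h.py; sed -i 's/O=np.array(\[.532,-.1643,0\])/O=np.array([.533,-.1645,0])/' h.py; python3 - <<'E'
from h import *
err(tgt(-.3,.030),RM)
E
```

```text
remaining tool mm [ 1.   6.  -7.9] world [1.1 0.4 9.9] rot deg [ 0.38  0.04 -0.07] F [0.2 0.  1.8] w 0.02091329904982857 6.45
```

Call:
apply_moves:
  dp:
    - [0.008, 0.054, -0.064]
    - [0, 0, 0]
    - [0, 0, 0]
  twist:
    - [0, 0, 0]
    - [0, 0, 0]
    - [0, 0, 0]
  jaw: [255, 255, 255]

```text
clock: 6.75
tcp_pos: [0.6076, 0.2299, 0.1857]
orientation: [2.433, -0.23, -0.085]
contact_force: [-1.2, -0.0, -4.1]
grip_width: 0.021
```

```bash
python3 - <<'E'
from h import *
err(tgt(-.3,.030),RM);o=r.get_obs();print(o['moment'])
s=snap('side','side6');sc=snap('scene','scene6')
for nm,x,y,z in (('hole',-.193,0,.036),('noseL',-.138,-.028,.046),('noseR',-.138,.028,.046),('rearL',-.313,-.028,.036),('rearR',-.313,.028,.036),('blocktop',-.3,0,.084)):
        X=O+x*M+y*N;X[2]=z;print(nm,'side',((proj(s,X)-[310,160])*9).round(0),'scene',((proj(sc,X)-[290,170])*7).round(0))
a=s['color'][160:225,310:375,::-1];cv2.imwrite('pics/c14.png',cv2.resize(a,None,fx=9,fy=9,interpolation=cv2.INTER_CUBIC))
a=sc['color'][170:250,290:390,::-1];cv2.imwrite('pics/c15.png',cv2.resize(a,None,fx=7,fy=7,interpolation=cv2.INTER_CUBIC))
E
```

```text
remaining tool mm [0.5 0.8 0.1] world [ 0.3 -0.8  0.4] rot deg [ 0.06  0.06 -0.  ] F [-1.2 -0.  -4.1] w 0.021011631621698276 6.75
[ 1.38482584 -0.17861756  0.0019469 ]
hole side [275. 471.] scene [350. 311.]
noseL side [200. 566.] scene [217. 333.]
noseR side [352. 569.] scene [305. 417.]
rearL side [205. 237.] scene [493. 122.]
rearR side [346. 240.] scene [580. 196.]
blocktop side [279. 179.] scene [527. 117.]
```

View pics/c14.png

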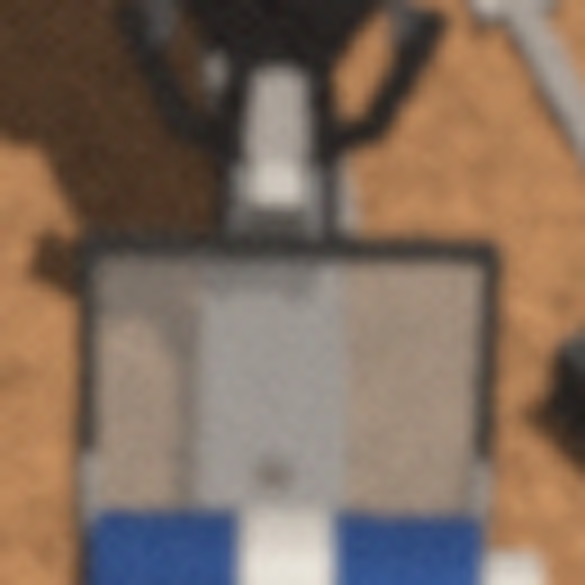

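View pics/c15.png

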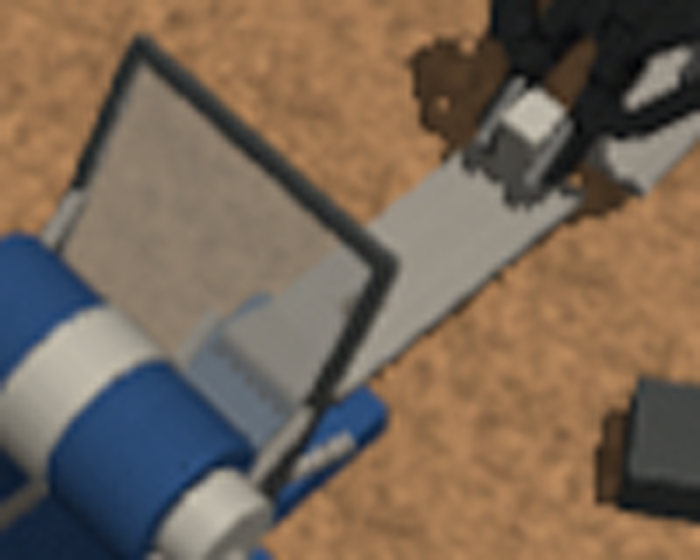

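Call:
apply_moves:
  dp:
    - [0.003, 0.064, 0.054]
    - [0.002, 0.064, 0.054]
    - [0, 0.064, 0.054]
    - [0, 0.064, 0.054]
    - [0, 0.03, 0.025]
    - [0, 0, 0]
  twist:
    - [0, 0, 0]
    - [0, 0, 0]
    - [0, 0, 0]
    - [0, 0, 0]
    - [0, 0, 0]
    - [0, 0, 0]
  jaw: [255, 255, 255, 255, 255, 255]

```text
clock: 7.45
tcp_pos: [0.5987, 0.1798, 0.1851]
orientation: [2.431, -0.232, -0.087]
contact_force: [0.4, -0.4, -3.2]
grip_width: 0.0207
```

```bash
python3 - <<'E'
from h import *
err(tgt(-.25,.028),RM);o=r.get_obs();print(o['moment'])
E
```

```text
remaining tool mm [-0.1 -0.8  0.7] world [-0.1  0.2 -1. ] rot deg [ 0.17  0.16 -0.07] F [ 0.4 -0.4 -3.2] w 0.020659105373718303 7.45
[ 1.34904953 -0.25285966  0.06044099]
```

Call:
apply_moves:
  dp:
    - [0, 0.062, 0.056]
    - [0, 0.062, 0.056]
    - [0, 0.064, 0.054]
    - [0, 0.064, 0.054]
    - [0, 0.06, 0.052]
    - [0, 0, 0]
  twist:
    - [0, 0, 0]
    - [0, 0, 0]
    - [0, 0, 0]
    - [0, 0, 0]
    - [0, 0, 0]
    - [0, 0, 0]
  jaw: [255, 255, 255, 255, 255, 255]

```text
clock: 8.05
tcp_pos: [0.5884, 0.1265, 0.1843]
orientation: [2.431, -0.232, -0.087]
contact_force: [-0.2, -0.6, -3.1]
grip_width: 0.0209
```

```bash
python3 - <<'E'
from h import *
err(tgt(-.195,.028),RM);o=r.get_obs();print(o['moment'])
f=snap('wrist','wrist7');s=snap('side','side7')
a=f['color'][170:330,220:420,::-1];cv2.imwrite('pics/c16.png',cv2.resize(a,None,fx=4,fy=3.7,interpolation=cv2.INTER_CUBIC))
E
```

```text
remaining tool mm [0.  0.3 0.5] world [-0.1 -0.5 -0.2] rot deg [ 0.17  0.17 -0.08] F [-0.2 -0.6 -3.1] w 0.020904054567956756 8.05
[ 1.35478134 -0.20399149  0.05548046]
```

View pics/c16.png

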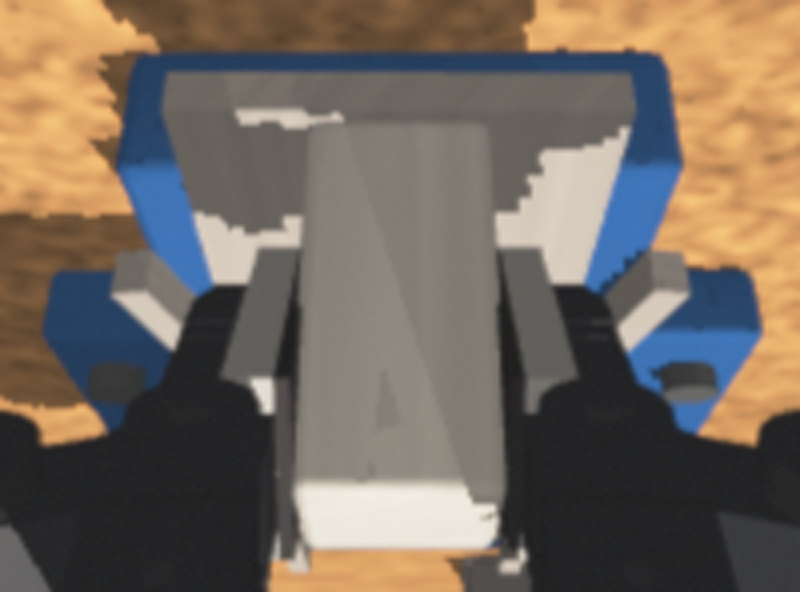

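Call:
apply_moves:
  dp:
    - [0, 0.062, 0.056]
    - [0, 0.062, 0.056]
    - [0, 0.055, 0.05]
    - [0, 0.01, 0.01]
    - [0, 0, 0]
  twist:
    - [0, 0, 0]
    - [0, 0, 0]
    - [0, 0, 0]
    - [0, 0, 0]
    - [0, 0, 0]
  jaw: [255, 255, 255, 255, 255]

```text
clock: 8.65
tcp_pos: [0.5826, 0.0969, 0.1828]
orientation: [2.435, -0.229, -0.085]
contact_force: [-0.0, 0.6, -3.4]
grip_width: 0.021
```

```bash
python3 - <<'E'
from h import *
err(tgt(-.16,.026),RM);o=r.get_obs();print(o['moment'])
s=snap('side','side8');a=s['color'][225:295,305:375,::-1];cv2.imwrite('pics/c17.png',cv2.resize(a,None,fx=8,fy=8,interpolation=cv2.INTER_CUBIC))
E
```

```text
remaining tool mm [0.2 3.7 4. ] world [-0.9 -5.3 -0.7] rot deg [0.   0.02 0.06] F [-0.   0.6 -3.4] w 0.021043307258533008 8.65
[ 1.35474989 -0.28294697 -0.01154335]
```

View pics/c17.png

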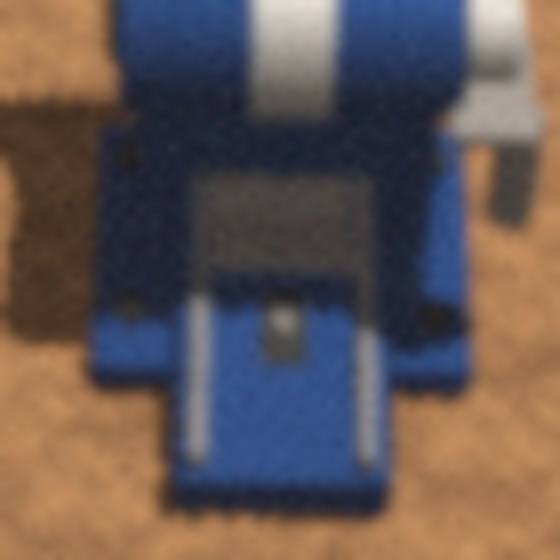

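```bash
python3 - <<'E'
from h import *
s=load('side8');f=lambda q:np.array([q])/8+[304.6,224.6]
n=ray(s,f([282,278]),.042)[0];p=ray(s,f([285,324]),.0325)[0]
for q in(n,p):print(q.round(4),'x',((q-O)@M).round(4),'y',((q-O)@N).round(4))
E
```

```text
[ 0.53   -0.1679  0.042 ] x 0.0039 y -0.0023
[ 0.5286 -0.183   0.0325] x 0.019 y -0.0008
```

Call:
apply_moves:
  dp:
    - [0, 0.062, 0.056]
    - [0, 0.003, 0.005]
    - [0, -0.006, 0.008]
    - [0, 0, 0]
  twist:
    - [0, 0, 0]
    - [0, 0, 0]
    - [0, 0, 0]
    - [0, 0, 0]
  jaw: [255, 255, 255, 255]

```text
clock: 9.1
tcp_pos: [0.5807, 0.0862, 0.1809]
orientation: [2.435, -0.228, -0.084]
contact_force: [-0.8, 0.0, -3.8]
grip_width: 0.021
```

```bash
python3 - <<'E'
from h import *
err(tgt(-.155,.025),RM);o=r.get_obs();print(o['moment'])
E
```

```text
remaining tool mm [ 0.  -0.3 -0.4] world [0.1 0.5 0.2] rot deg [-0.03 -0.03  0.09] F [-0.8  0.  -3.8] w 0.02101006920203608 9.1
[ 1.34299572 -0.233266    0.01663785]
```

Call:
apply_moves:
  dp:
    - [0, -0.006, 0.008]
    - [0, 0, 0]
  twist:
    - [0, 0, 0]
    - [0, 0, 0]
  jaw: [255, 255]

```text
clock: 9.3
tcp_pos: [0.5811, 0.0866, 0.1809]
orientation: [2.434, -0.228, -0.083]
contact_force: [0.0, 0.8, -4.0]
grip_width: 0.0208
```

Call:
apply_moves:
  dp:
    - [0, -0.006, 0.008]
    - [0, 0, 0]
  twist:
    - [0, 0, 0]
    - [0, 0, 0]
  jaw: [255, 255]

```text
clock: 9.5
tcp_pos: [0.5815, 0.0869, 0.1808]
orientation: [2.433, -0.228, -0.082]
contact_force: [0.3, -0.0, -3.0]
grip_width: 0.0208
```

Call:
apply_moves:
  dp:
    - [0, -0.008, 0.019]
    - [0, 0, 0.004]
  twist:
    - [0, 0, 0]
    - [0, 0, 0]
  jaw: [255, 255]

```text
clock: 9.7
tcp_pos: [0.5818, 0.0864, 0.1804]
orientation: [2.431, -0.229, -0.081]
contact_force: [-1.5, 0.3, -3.3]
grip_width: 0.0209
```

Call:
apply_moves:
  dp:
    - [0, -0.014, 0.022]
    - [0, 0, 0.0]
  twist:
    - [0, 0, 0]
    - [0, 0, 0]
  jaw: [255, 255]

```text
clock: 9.9
tcp_pos: [0.582, 0.0865, 0.18]
orientation: [2.427, -0.231, -0.081]
contact_force: [0.1, 0.6, -4.3]
grip_width: 0.0206
```

```bash
python3 - <<'E'
from h import *
err(tgt(-.155,.024),RM);o=r.get_obs();print(o['moment'])
E
```

```text
remaining tool mm [-1.2  0.1 -0.1] world [-1.2  0.2  0.1] rot deg [ 0.38 -0.11 -0.14] F [ 0.1  0.6 -4.3] w 0.020572819500872353 9.9
[ 1.47866737 -0.2047557  -0.07474264]
```

Call:
apply_moves:
  dp:
    - [-0.01, -0.018, 0.022]
    - [-0.003, -0.006, 0.01]
    - [0, 0, 0.0]
  twist:
    - [0.003, -0.001, -0.001]
    - [0.002, 0, 0]
    - [0, 0, 0]
  jaw: [255, 255, 255]

```text
clock: 10.2
tcp_pos: [0.582, 0.086, 0.1803]
orientation: [2.431, -0.233, -0.08]
contact_force: [-0.8, -0.8, -4.0]
grip_width: 0.0212
```

```bash
python3 - <<'E'
from h import *
err(tgt(-.155,.024),RM);o=r.get_obs();print(o['moment'])
f=snap('wrist','wrist9');s=snap('side','side9');sc=snap('scene','scene9')
a=f['color'][170:330,220:420,::-1];cv2.imwrite('pics/c18.png',cv2.resize(a,None,fx=4,fy=3.7,interpolation=cv2.INTER_CUBIC))
a=s['color'][225:295,305:375,::-1];cv2.imwrite('pics/c19.png',cv2.resize(a,None,fx=8,fy=8,interpolation=cv2.INTER_CUBIC))
E
```

```text
remaining tool mm [-1.3 -0.5 -0.1] world [-1.1  0.7 -0.2] rot deg [ 0.15 -0.11 -0.22] F [-0.8 -0.8 -4. ] w 0.021179648078302308 10.2
[ 1.24304893 -0.05847245 -0.16006017]
```

View pics/c18.png

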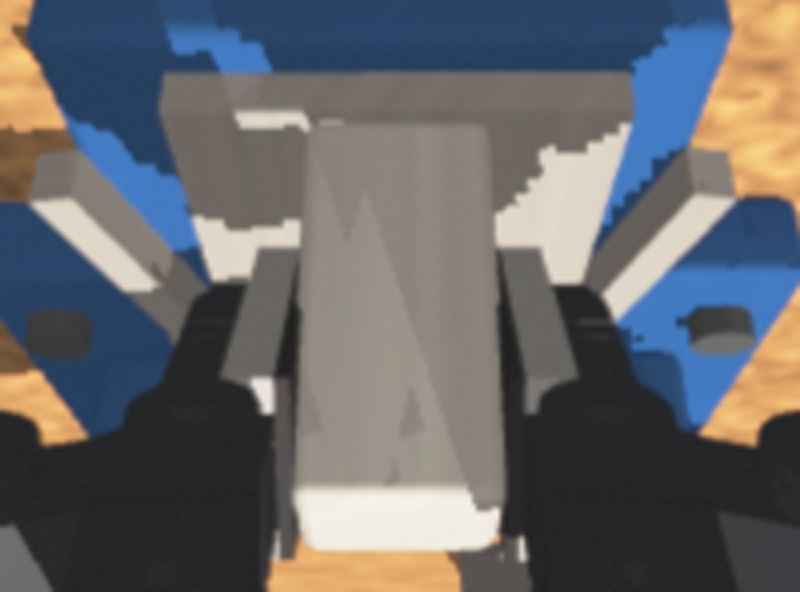

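View pics/c19.png

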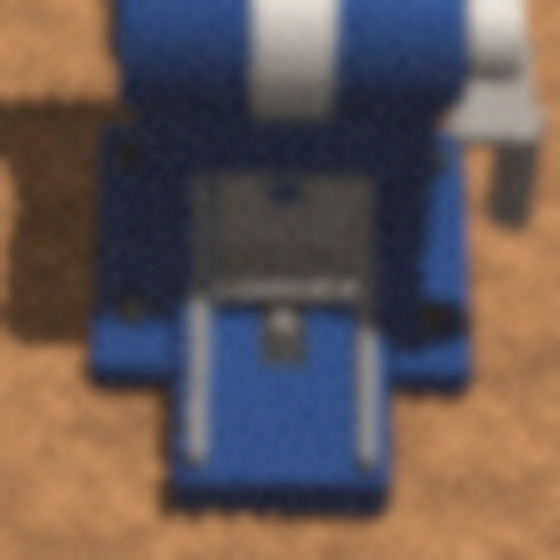

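Call:
apply_moves:
  dp:
    - [0, 0, 0]
    - [0, 0, 0]
    - [0, 0, 0]
    - [0, 0, 0]
  twist:
    - [0, 0, 0]
    - [0, 0, 0]
    - [0, 0, 0]
    - [0, 0, 0]
  jaw: [110, 110, 110, 110]

```text
clock: 10.75
tcp_pos: [0.5822, 0.0854, 0.179]
orientation: [2.43, -0.232, -0.081]
contact_force: [0.3, -0.3, 0.2]
grip_width: 0.0484
```

```bash
python3 - <<'E'
from h import *
err(tgt(-.155,.024),RM);o=r.get_obs();print(o['moment']);np.savez('pics/pose10.npz',p=o['tcp_pos'],o=o['orientation'])
f=snap('wrist','wrist10')
a=f['color'][150:350,200:440,::-1];cv2.imwrite('pics/c20.png',cv2.resize(a,None,fx=3.3,fy=3,interpolation=cv2.INTER_CUBIC))
E
```

```text
remaining tool mm [-1.5 -0.  -1.5] world [-1.3  1.3  1.1] rot deg [ 0.24 -0.11 -0.15] F [ 0.3 -0.3  0.2] w 0.04836631330581967 10.75
[ 0.67497675 -0.05484268  0.00929629]
```

View pics/c20.png

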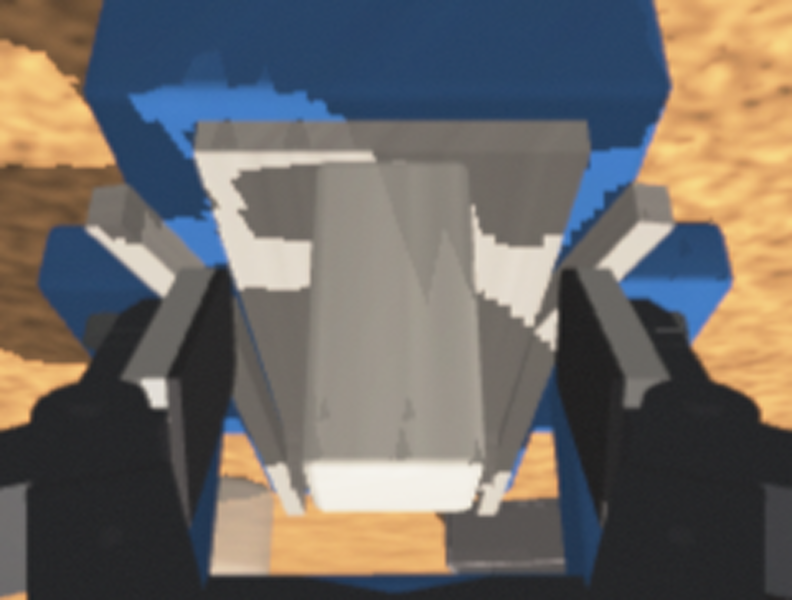

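Call:
apply_moves:
  dp:
    - [-0.008, -0.064, -0.054]
    - [-0.008, -0.064, -0.054]
    - [0, -0.064, -0.054]
    - [0, -0.064, -0.054]
    - [0, -0.03, -0.025]
    - [0, 0, 0]
    - [0, 0, 0]
    - [0, 0, 0]
  twist:
    - [0.001, 0, 0]
    - [0.001, 0, 0]
    - [0, 0, 0]
    - [0, 0, 0]
    - [0, 0, 0]
    - [0, 0, 0]
    - [0, 0, 0]
    - [0, 0, 0]
  jaw: [110, 110, 110, 110, 110, 255, 255, 255]
  grip_force: 30

```text
clock: 11.6
tcp_pos: [0.5893, 0.1356, 0.1787]
orientation: [2.436, -0.229, -0.079]
contact_force: [0.0, 0.1, 1.1]
grip_width: 0.0052
```

```bash
cat >> h.py <<'E'
def tp(x,z): # tcp at machine x
    H=O+x*M;H[2]=z;return H
E
python3 - <<'E'
from h import *
err(tp(-.3,.178),RM);o=r.get_obs();print('tcp x',(o['tcp_pos']-O)@M)
f=snap('wrist','wrist11')
a=f['color'][150:350,200:440,::-1];cv2.imwrite('pics/c21.png',cv2.resize(a,None,fx=3.3,fy=3,interpolation=cv2.INTER_CUBIC))
f=snap('scene','scene11')
a=f['color'][130:240,270:410,::-1];cv2.imwrite('pics/c22.png',cv2.resize(a,None,fx=5.5,fy=5.4,interpolation=cv2.INTER_CUBIC))
E
```

```text
remaining tool mm [0.8 3.6 4. ] world [-0.2 -5.4 -0.7] rot deg [-0.09 -0.19 -0.04] F [0.  0.1 1.1] w 0.0051869524005417125 11.6
tcp x -0.30537538864751995
```

View pics/c21.png

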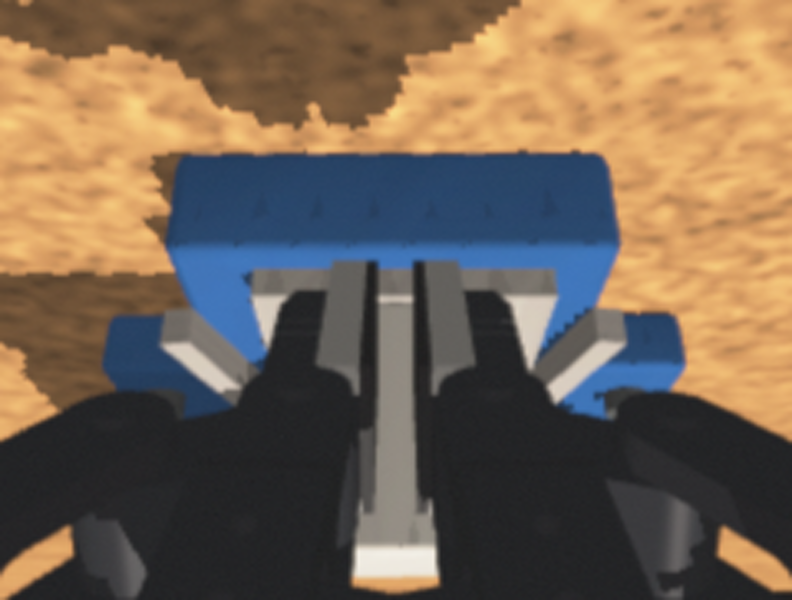

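View pics/c22.png

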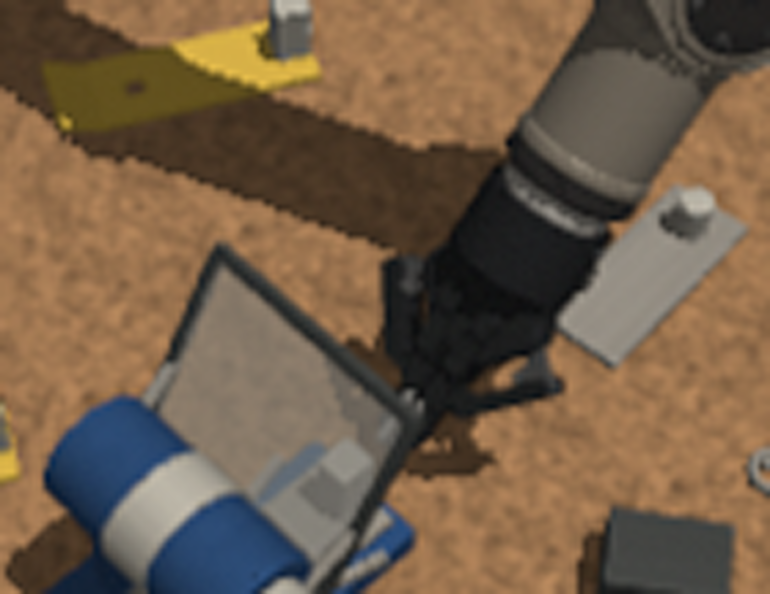

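Call:
apply_moves:
  dp:
    - [0, 0, 0]
    - [0.004, 0.032, 0.027]
    - [0.002, 0.032, 0.027]
    - [0, 0.032, 0.027]
    - [0, 0.032, 0.027]
    - [0, 0.032, 0.027]
  twist:
    - [0, 0, 0]
    - [0, 0, 0]
    - [0, 0, 0]
    - [0, 0, 0]
    - [0, 0, 0]
    - [0, 0, 0]
  jaw: [255, 255, 255, 255, 255, 255]

```text
clock: 12.3
tcp_pos: [0.5851, 0.1078, 0.1788]
orientation: [2.436, -0.231, -0.079]
contact_force: [0.3, 0.7, -0.6]
grip_width: -0.0001
```

```bash
python3 - <<'E'
from h import *
err(tp(-.285,.178),RM);o=r.get_obs();print('tcp x',(o['tcp_pos']-O)@M,o['qvel'].round(3))
E
```

```text
remaining tool mm [-0.2 -6.5 -4.4] world [ 1.3  7.7 -0.8] rot deg [-0.09 -0.15 -0.12] F [ 0.3  0.7 -0.6] w -0.00012697288041699662 12.3
tcp x -0.27719290547898756 [ 0.05  -0.028  0.026  0.072  0.039 -0.071  0.022]
```

Call:
apply_moves:
  dp:
    - [0, 0.026, 0.022]
    - [0, 0.026, 0.022]
    - [0, 0.026, 0.022]
    - [0, 0.026, 0.022]
  twist:
    - [0, 0, 0]
    - [0, 0, 0]
    - [0, 0, 0]
    - [0, 0, 0]
  jaw: [255, 255, 255, 255]

```text
clock: 12.7
tcp_pos: [0.582, 0.0913, 0.179]
orientation: [2.438, -0.23, -0.078]
contact_force: [-0.1, 2.7, 2.0]
grip_width: -0.0
```

```bash
python3 - <<'E'
from h import *
err(tp(-.26,.178),RM);o=r.get_obs();print('tcp x',(o['tcp_pos']-O)@M)
s=snap('side','side12');a=s['color'][225:295,305:375,::-1];cv2.imwrite('pics/c23.png',cv2.resize(a,None,fx=8,fy=8,interpolation=cv2.INTER_CUBIC))
f=snap('wrist','wrist12')
a=f['color'][150:350,200:440,::-1];cv2.imwrite('pics/c24.png',cv2.resize(a,None,fx=3.3,fy=3,interpolation=cv2.INTER_CUBIC))
E
```

```text
remaining tool mm [-0.3 -0.3  1.1] world [-0.4 -0.4 -1. ] rot deg [-0.22 -0.22 -0.1 ] F [-0.1  2.7  2. ] w -5.608161985317664e-06 12.7
tcp x -0.26044696178736265
```

View pics/c23.png

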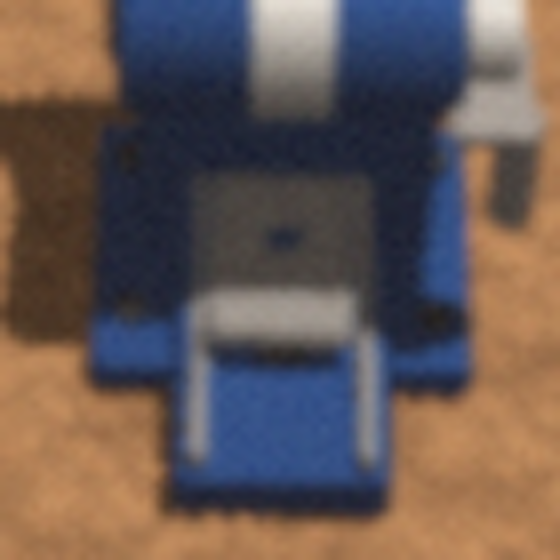

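View pics/c24.png

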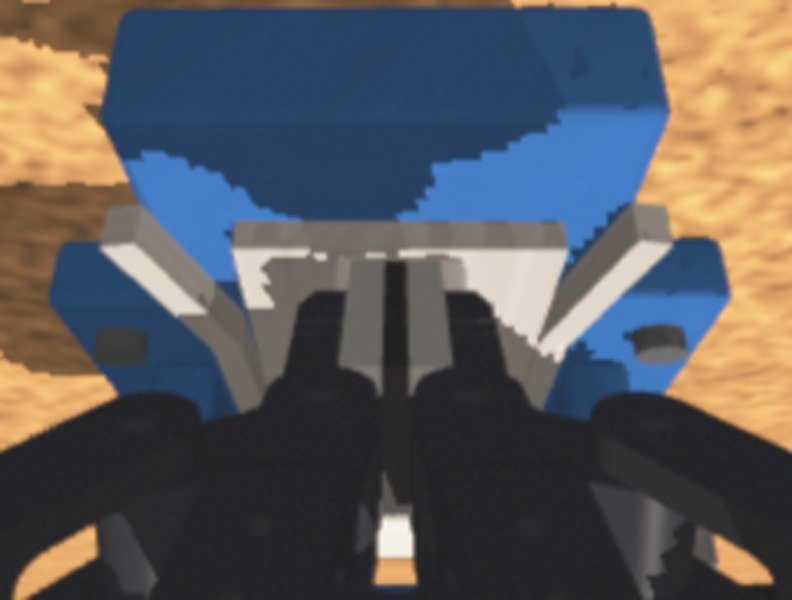

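```bash
python3 - <<'E'
from h import *
s=load('side12');f=lambda q:np.array([q])/8+[304.6,224.6]
for h in(.031,.035):
    q=ray(s,f([283,237]),h)[0];print(h,'hole x',((q-O)@M).round(4))
q=ray(s,f([283,345]),.041)[0];print('nose',((q-O)@M).round(4))
E
```

```text
0.031 hole x -0.0232
0.035 hole x -0.0204
nose 0.0343
```

Call:
apply_moves:
  dp:
    - [0, 0.026, 0.023]
    - [0, 0.026, 0.023]
    - [0, 0.026, 0.023]
    - [0, 0.026, 0.023]
  twist:
    - [0, 0, 0]
    - [0, 0, 0]
    - [0, 0, 0]
    - [0, 0, 0]
  jaw: [255, 255, 255, 255]

```text
clock: 13.2
tcp_pos: [0.5786, 0.0738, 0.1784]
orientation: [2.437, -0.23, -0.078]
contact_force: [-0.2, 1.7, 0.8]
grip_width: 0.0001
```

```bash
cat >> h.py <<'E'
def look(n):
    s=snap('side','side'+n);a=s['color'][225:295,305:375,::-1];cv2.imwrite(f'pics/s{n}.png',cv2.resize(a,None,fx=8,fy=8,interpolation=cv2.INTER_CUBIC))
E
python3 - <<'E'
from h import *
err(tp(-.22,.178),RM);look('13')
E
```

```text
remaining tool mm [-0.2 17.1 14.7] world [ -4.4 -22.2  -0.4] rot deg [-0.18 -0.21 -0.08] F [-0.2  1.7  0.8] w 6.230234250350157e-05 13.2
```

View pics/s13.png

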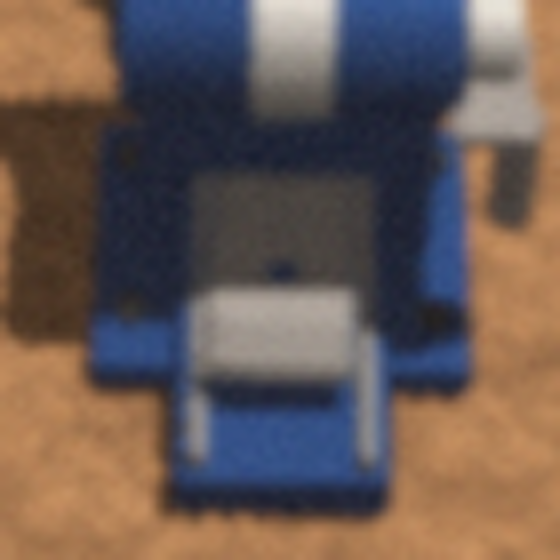

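Call:
apply_moves:
  dp:
    - [0, 0.026, 0.022]
    - [0, 0.026, 0.022]
    - [0, 0.018, 0.015]
  twist:
    - [0, 0, 0]
    - [0, 0, 0]
    - [0, 0, 0]
  jaw: [255, 255, 255]

```text
clock: 13.55
tcp_pos: [0.5761, 0.0607, 0.1782]
orientation: [2.436, -0.232, -0.08]
contact_force: [-0.1, 0.5, -1.4]
grip_width: 0.0001
```

```bash
python3 - <<'E'
from h import *
err(tp(-.22,.178),RM);look('14')
E
```

```text
remaining tool mm [-0.2  7.   6.1] world [-1.9 -9.1 -0.2] rot deg [-0.1  -0.14 -0.13] F [-0.1  0.5 -1.4] w 7.943706504922156e-05 13.55
```

View pics/s14.png

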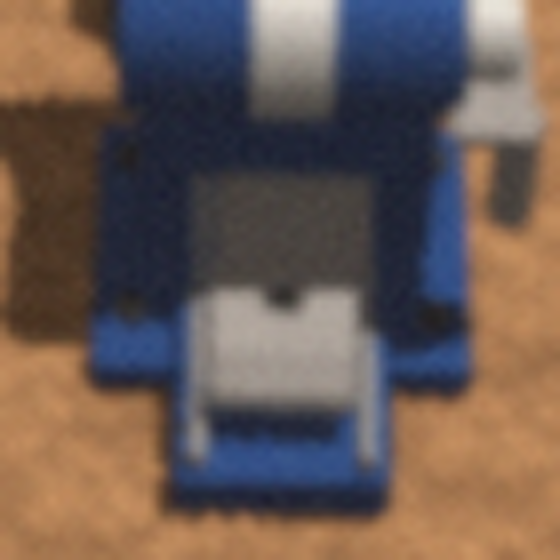

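Call:
apply_moves:
  dp:
    - [0, 0.017, 0.014]
    - [0, 0.017, 0.014]
  twist:
    - [0, 0, 0]
    - [0, 0, 0]
  jaw: [255, 255]

```text
clock: 13.8
tcp_pos: [0.5748, 0.0544, 0.1783]
orientation: [2.435, -0.232, -0.08]
contact_force: [-0.5, -0.1, -0.0]
grip_width: 0.0003
```

```bash
python3 - <<'E'
from h import *
err(tp(-.22,.178),RM);look('15')
E
```

```text
remaining tool mm [-0.2  2.   2. ] world [-0.7 -2.8 -0.3] rot deg [-0.04 -0.1  -0.16] F [-0.5 -0.1 -0. ] w 0.00027109574382701854 13.8
```

View pics/s15.png

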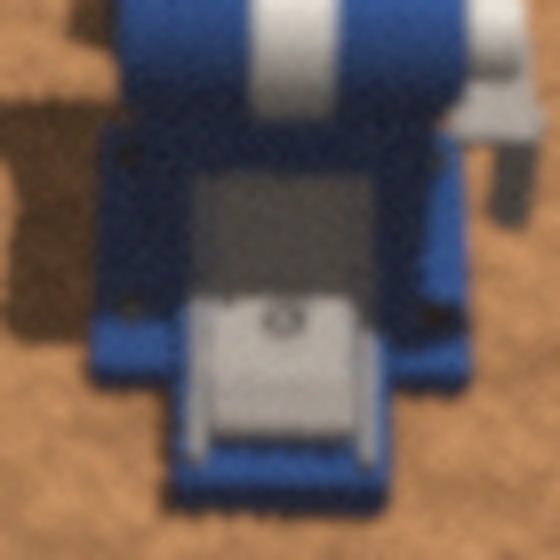

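Call:
apply_moves:
  dp:
    - [0, 0, 0]
  twist:
    - [0, 0, 0]
  jaw: [255]

```text
clock: 13.95
tcp_pos: [0.5747, 0.0536, 0.1783]
orientation: [2.434, -0.233, -0.081]
contact_force: [-0.4, -0.4, -0.4]
grip_width: 0.0
```

```bash
python3 - <<'E'
from h import *
err(tp(-.22,.178),RM)
s=snap('side','side16');a=s['color'][250:285,322:358,::-1];cv2.imwrite('pics/s16.png',cv2.resize(a,None,fx=16,fy=16,interpolation=cv2.INTER_CUBIC))
s=snap('scene','scene16');a=s['color'][200:290,260:360,::-1];cv2.imwrite('pics/c25.png',cv2.resize(a,None,fx=6.5,fy=6.5,interpolation=cv2.INTER_CUBIC))
E
```

```text
remaining tool mm [-0.1  1.3  1.5] world [-0.5 -1.9 -0.3] rot deg [ 0.   -0.06 -0.2 ] F [-0.4 -0.4 -0.4] w 3.0782246462193323e-05 13.95
```

View pics/s16.png

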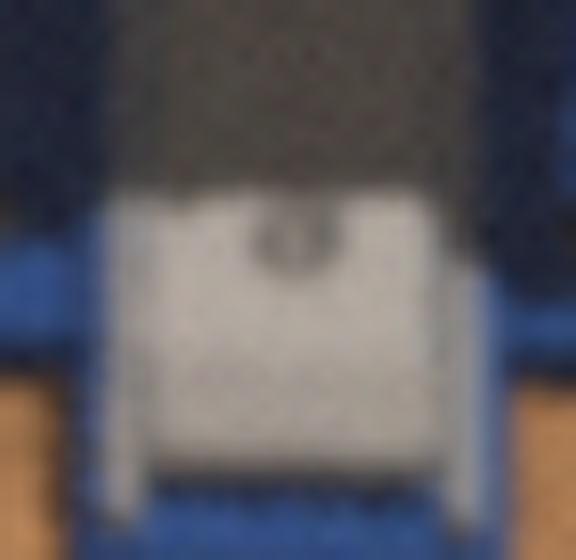

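View pics/c25.png

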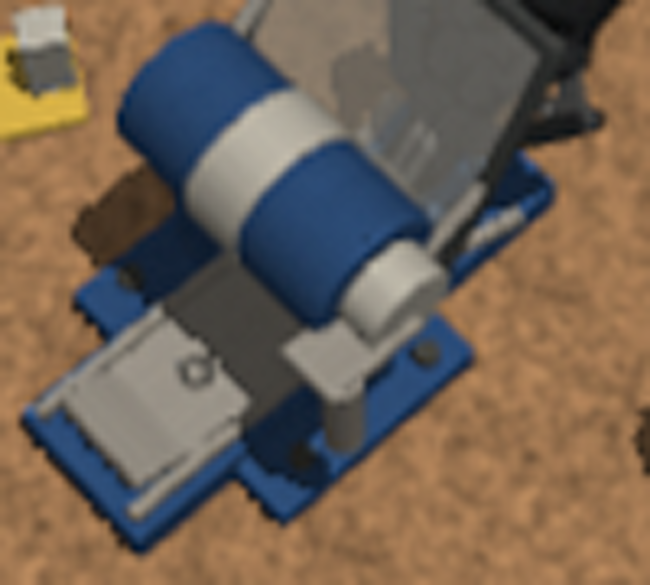

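```bash
python3 - <<'E'
from h import *
s=load('side16')
f=lambda q:np.array([q])/16+[321.5,249.5]
for hh,nh in((.031,.038),(.0385,.047),(.0385,.050)):
    a=ray(s,f([297,238]),hh)[0];b=ray(s,f([290,466]),nh)[0]
    print(hh,nh,'hole x',(a-O)@M,'nose-hole',(b-a)@M)
w=load('wrist1')
E
```

```text
0.031 0.038 hole x 0.015310957994382259 nose-hole 0.05633031411468902
0.0385 0.047 hole x 0.02029386532714934 nose-hole 0.05695370896839814
0.0385 0.05 hole x 0.02029386532714934 nose-hole 0.05882247636389023
```

Call:
apply_moves:
  dp:
    - [0, 0.013, 0.011]
  twist:
    - [0, 0, 0]
  jaw: [255]

```text
clock: 14.15
tcp_pos: [0.5744, 0.0522, 0.1783]
orientation: [2.435, -0.232, -0.08]
contact_force: [1.0, 0.5, 0.7]
grip_width: -0.0003
```

Call:
apply_moves:
  dp:
    - [0, 0.01, 0.008]
  twist:
    - [0, 0, 0]
  jaw: [255]

```text
clock: 14.25
tcp_pos: [0.5742, 0.0508, 0.1783]
orientation: [2.435, -0.232, -0.08]
contact_force: [0.0, 1.6, 0.6]
grip_width: -0.0004
```

Call:
apply_moves:
  dp:
    - [0, 0.01, 0.008]
  twist:
    - [0, 0, 0]
  jaw: [255]

```text
clock: 14.35
tcp_pos: [0.574, 0.0499, 0.1784]
orientation: [2.436, -0.232, -0.079]
contact_force: [-0.1, 5.5, 2.5]
grip_width: 0.0005
```

```bash
python3 - <<'E'
from h import *
err(tp(-.22,.178),RM)
s=snap('side','side17');a=s['color'][250:285,322:358,::-1];cv2.imwrite('pics/s17.png',cv2.resize(a,None,fx=16,fy=16,interpolation=cv2.INTER_CUBIC))
s=snap('scene','scene17');a=s['color'][240:290,265:315,::-1];cv2.imwrite('pics/c26.png',cv2.resize(a,None,fx=12,fy=12,interpolation=cv2.INTER_CUBIC))
E
```

```text
remaining tool mm [-0.2 -1.6 -0.9] world [ 0.2  1.8 -0.4] rot deg [-0.12 -0.15 -0.13] F [-0.1  5.5  2.5] w 0.0004878270652509361 14.35
```

View pics/s17.png

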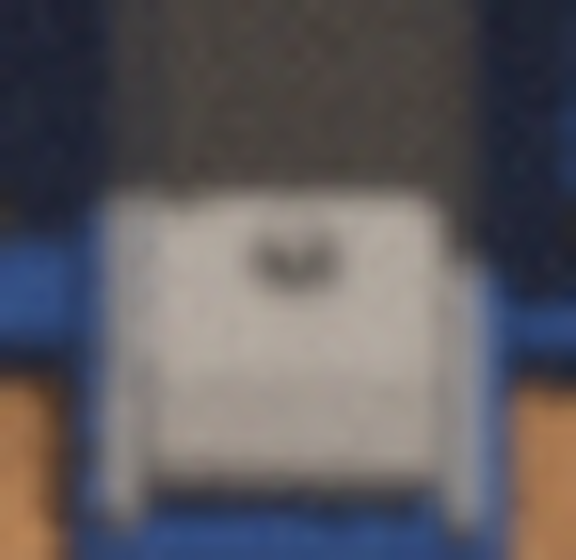

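View pics/c26.png

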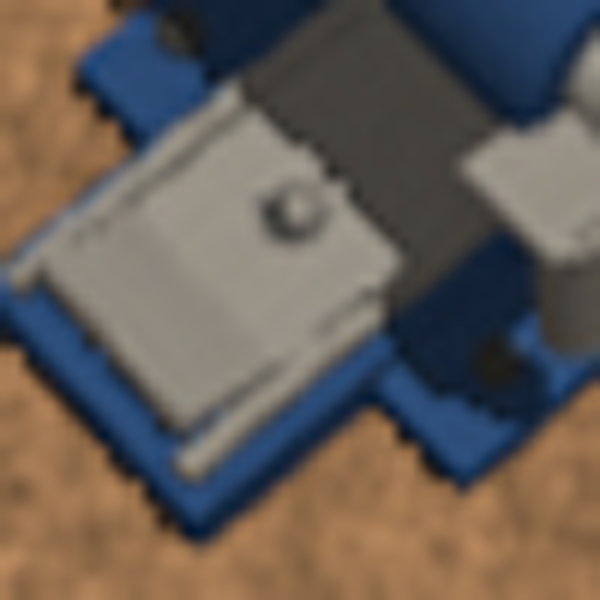

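Call:
apply_moves:
  dp:
    - [0, -0.03, -0.025]
    - [0, -0.06, -0.054]
    - [0, -0.064, -0.06]
    - [0, -0.064, -0.09]
    - [0, -0.05, -0.15]
    - [0, -0.05, -0.15]
    - [0, -0.05, -0.15]
    - [0, 0, 0]
    - [0, 0, 0]
  twist:
    - [0, 0, 0]
    - [0, 0, 0]
    - [0, 0, 0]
    - [0, 0, 0]
    - [0, 0, 0]
    - [0, 0, 0]
    - [0, 0, 0]
    - [0, 0, 0]
    - [0, 0, 0]
  jaw: [255, 255, 255, 255, 255, 255, 255, 255, 255]

```text
clock: 15.35
tcp_pos: [0.5909, 0.143, 0.2138]
orientation: [2.435, -0.228, -0.08]
contact_force: [-0.0, -0.6, -0.8]
grip_width: 0.0003
```

```bash
python3 - <<'E'
from h import *
o=r.get_obs();print(o['clock'],o['tcp_pos'],o['contact_force']);np.savez('pics/pose18.npz',p=o['tcp_pos'],o=o['orientation'])
f=snap('wrist','wrist18')
s=snap('side','side18');a=s['color'][250:285,322:358,::-1];cv2.imwrite('pics/s18.png',cv2.resize(a,None,fx=16,fy=16,interpolation=cv2.INTER_CUBIC))
s=snap('scene','scene18')
E
```

```text
15.35 [0.59090485 0.1429571  0.2137517 ] [-0.00913831 -0.57139923 -0.81907215]
```

View pics/wrist18.png

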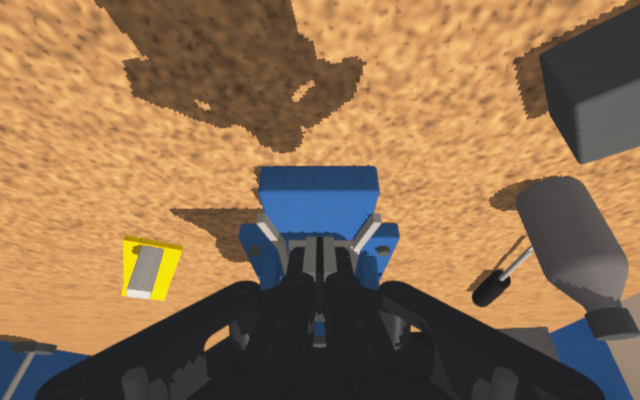

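View pics/s18.png

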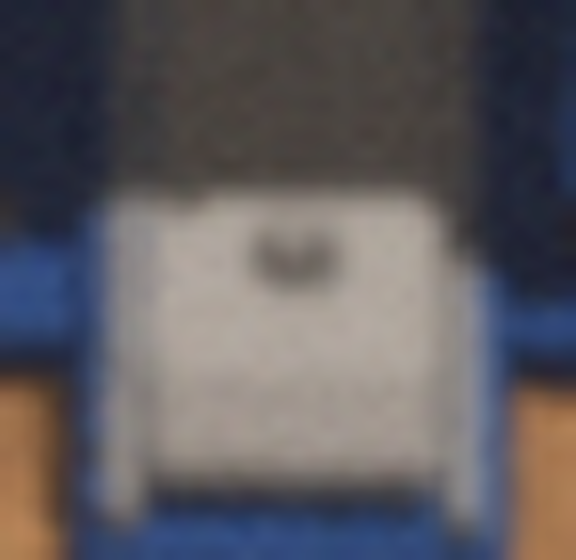

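View pics/scene18.png

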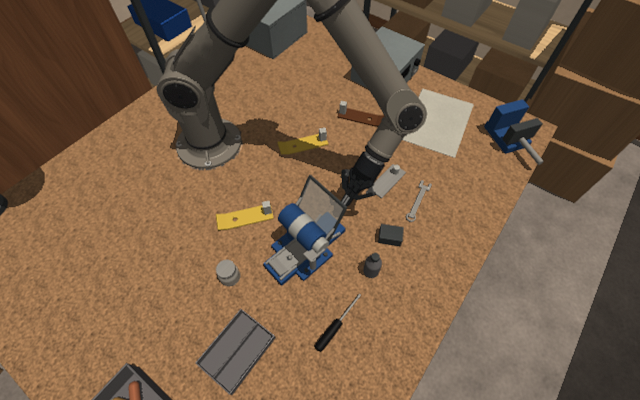

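Call:
apply_moves:
  dp:
    - [0, -0.05, -0.15]
    - [0, -0.05, -0.15]
    - [0, 0, -0.1]
    - [0, 0, 0]
    - [0, 0, 0]
  twist:
    - [0, 0, 0]
    - [0, 0, 0]
    - [0, 0, 0]
    - [0, 0, 0]
    - [0, 0, 0]
  jaw: [60, 0, 0, 0, 0]

```text
clock: 16.0
tcp_pos: [0.5974, 0.1766, 0.2413]
orientation: [2.427, -0.236, -0.09]
contact_force: [-0.0, -0.2, -0.7]
grip_width: 0.0721
```

```bash
python3 - <<'E'
from h import *
o=r.get_obs();print(o['clock'],o['tcp_pos'],o['contact_force']);np.savez('pics/pose19.npz',p=o['tcp_pos'],o=o['orientation'])
f=snap('wrist','wrist19');a=f['color'][160:310,240:400,::-1];cv2.imwrite('pics/c27.png',cv2.resize(a,None,fx=5,fy=4,interpolation=cv2.INTER_CUBIC))
E
```

```text
16.0 [0.59744808 0.17664942 0.24128778] [-0.01834542 -0.21329561 -0.72451979]
```

View pics/c27.png

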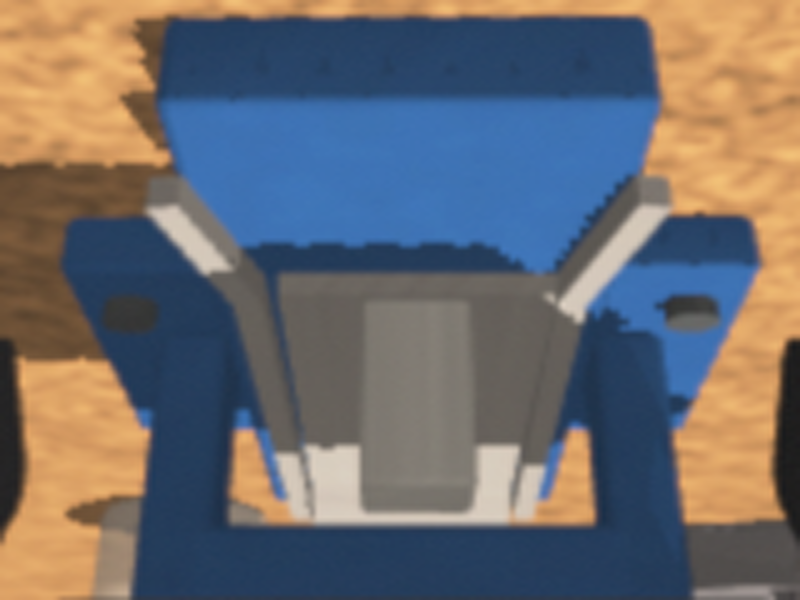

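```bash
python3 - <<'E'
from h import *
s=load('side17');c=load('scene17')
def tri(ps,pc):
    Pm=lambda f:f['intrinsics']@np.c_[f['R'],f['t']]
    X=cv2.triangulatePoints(Pm(s),Pm(c),np.array(ps,float).reshape(2,1),np.array(pc,float).reshape(2,1))[:,0];X=X[:3]/X[3]
    print(X.round(4),'x',((X-O)@M).round(4),'y',((X-O)@N).round(4))
S=lambda a,b:(a/16+321.5,b/16+249.5);C=lambda a,b:(a/12+264.5,b/12+239.5)
print('nose L,R');tri(S(152,462),C(45,265));tri(S(438,458),C(182,425))
print('rail R end');tri(S(462,522),C(190,468))
print('rail L end');tri(S(122,522),C(18,280))
print('hole');tri(S(297,258),C(287,212))
E
```

```text
nose L,R
[ 0.4916 -0.2269  0.0341] x 0.069 y -0.029
[ 0.5452 -0.2385  0.0393] x 0.0704 y 0.0258
rail R end
[ 0.5492 -0.2427  0.0229] x 0.0737 y 0.0306
rail L end
[ 0.4849 -0.2313  0.022 ] x 0.0746 y -0.0348
hole
[ 0.5283 -0.1802  0.0265] x 0.0163 y -0.0017
```

```bash
python3 - <<'E'
from h import *
print(r.get_obs()['clock'],r.get_obs()['contact_force']);print(r.hand_in())
E
```

```text
16.05 [-0.84085366 -0.6796127  -0.36162106]
the job is handed in; nothing more can be done
None
```

The rest plate is on the blue machine with its hole over the pin. I handed the job in at about 16 s, with the gripper open and clear of everything.

I gripped the block with the tool tilted 40° and carried the plate to the mouth. I slid it nose first between the rails and let go before the pin. I then pushed the block from behind with closed fingers until the hole dropped over the pin.

**Last checks**
- **Hole and pin:** both fixed cameras show the pin inside the hole. A gentle nudge moved the plate about 2–3 mm at 1–2 N, then stopped against the pin at about 5.5 N along the bed (6 N in all). That is the highest force I read, and well below the 18 N at which the pin slips.
- **Lying flat:** two-view heights put the hole at about 27 mm and the nose at 34–39 mm. A flat plate would give 31 and 41 mm; one riding on the pin would give about 38 and 50 mm. These views are only good to a few millimetres.
- **Pin setting:** I could not read the pin's shift directly. I infer it is unmoved from the low forces.
- **Bystanders:** the last scene picture shows the blank plate and the other things where they were, judged by eye.

**What went wrong or disagreed**
- A height slip in my sums first took the plate about 30 mm too low at the mouth, so the nose rested lightly on the bed, at about 2 N. I noticed it in the force reading and raised the plate.
- The cameras differed by about 7 mm on the pin's position (+11.5 against +19 mm). I settled it by touch.

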